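# Clamp and load the sample shaker

### The arm

A 6-joint arm with a two-finger parallel gripper is mounted at the origin on the work surface. World frame = base frame: x ahead of the robot, y to its left, z up, the work surface at z = 0. Lengths are in mm, angles in rad, forces in N, time in s.
With the tool pointing down it reaches from about 350 to 875 mm from the base axis. Payload 15.5 kg.
Tool frame: the origin (TCP) lies midway between the tips of the shut fingers; the grasp point (between the pads) lies 19 mm behind it; z points along the fingers, y is the line along which they close (so a half turn about z gives the same grasp; the last joint's range is limited). The gripper opens to 85 mm and grips with 20 to 120 N. Pads are 22 mm wide; open, the fingers measure 114 mm over their backs; the gripper's body (76 mm by 85 mm) begins 54 mm behind the grasp point. The pads swing forward as they close: fully open they stand 13 mm farther back than shut.
Start: joints at [-1.252, 0.494, 1.345, -0, 1.302, -0.096], TCP at [251.308, -572.25, 231.277] pointing down, gripper open.
Joint ranges: [-2.91, 2.91], [-0.82, 2.16], [0.22, 2.67], [-1.22, 4.37], [0.12, 2.79], [-3.08, 3.08]. Speed limits (rad/s): [1.89, 1.89, 2.57, 3.01, 3.01, 3.01].

### API

Orientations are given as a 3x3 rotation matrix whose columns are the frame's x, y, z axes.
In Python, from bench import sensors, vision, hand_in, spotter gives the robot as it stands.
- The arm moves only by the tool send_rows, never from a script. Its argument "plan" is a list of rows, each a list of 3 entries, a list of its own where there are three numbers: the shift along the tool's x, y, z in units of 2.5 cm (1.0 is 2.5 cm), then the turn about the tool's z in units of 10 degrees (1.0 is 10 degrees), then the finger opening in mm, from 0 to 85.4. A call has 1 to 10 rows; each row shifts and turns the commanded pose from where the row before left it, along the tool's axes as they then stand; what a row does not reach is not made up. A row lasts 1/8 s, in which the tool goes at most 62.5 mm and 10.7 degrees, less where a joint would pass 70% of its speed; a pose out of reach is approached as far as the arm can. A call with a number of a shift or a turn outside -1 to 1 is refused whole. A call with a gripper value outside its range is refused whole. The fingers move at their own pace and stop on an object; the grip force is fixed at half the most. Time passes only in rows, so rows that do not move let the fingers close. It gives the time, the measured TCP pose, the force, the opening and the grip force at its end, in the units of the state.
- sensors.observe(): the state, without advancing time (a new reading comes with each control period).
- vision.capture(name): name is "scene" or "side" or "wrist"; returns (picture, depth): 400x640x3 uint8, blue, green, red; 400x640 float32, mm along the optical axis (not along the pixel's ray), 0 where there is no reading.
- vision.camera_info(name): a dict with "fx", "fy", "cx", "cy" (pixels), "xyz" and "orientation" of the camera in the world. Camera axes: x right, y down, z forward; pixel columns grow to the right and rows downward; lengths in mm; the calibration is good to about 2 mm. A picture is of the moment at which its call begins: read the wrist's pose just before it. camera_info takes no time and is no camera call; for the wrist camera it gives the pose at the moment of the call.
- hand_in(): hands the job in; it is judged then, once.
Trained networks look in the newest picture that a camera, given by its name, has taken for a name from the list of things; names that differ only in an ending like _2 or _b are one class to them, and where a whole thing is asked for, a point or a joint stands for the part that bears it (a point fixed in the world has none). Each returns a list of dicts, best first, with "confidence" (0 to 1); they miss things now and then, are a little off and sometimes report something else, mostly with a low value. They report only what shows in the picture. A call takes as long as a camera call.
- spotter.boxes_of(camera, thing): "box" ([left, top, width, height] in pixels, round what is visible of it).
- spotter.outline_of(camera, thing): "mask" (400x640 bool, what is visible of it) and "box" ([left, top, width, height] in pixels, round what is visible of it).
- spotter.tip_of(camera, thing): "pixel" ([row, column] in pixels: a listed point, or the origin of a listed thing).
The state is a dict: "time": time; "joints": joint angles; "dq": joint speeds; "joint_torque": joint torques, N m; "tcp_pos": TCP position; "tool_rot": TCP orientation; "wrist_force": force on the tool from outside, world axes, zero at the start; "wrist_torque": the same for the moment, N m; "width": finger opening in mm; "grasp_force": force on a finger pad.
Only numpy, scipy, OpenCV 4.12 (cv2) and the standard library are available. Lean on these libraries where they do the work, as an engineer would, in place of code of your own. Each camera call takes 0.05 s, during which the arm holds its last target. There are 200 camera calls.

### The job

Get this batch ready for mixing. Take the spring clamp off the rim of the light-grey bin and clip it over the rack's lug and the shaker's bracket together, so that it pinches both and the rack cannot walk; and drop every sample tube from the blue pad end-down into the rack, cap up, one to a sleeve and standing on its floor. When all that is done, and not before, press the shaker's start button fully down and let it go; do not knock over the amber reagent bottle.

Things in the scene. Friction and masses are not known exactly. Their poses are not given: they have to be found in the camera images.
- shaker: low white bench shaker, fixed, 280 (x) by 250 (y) mm. Origin: centre of its underside on the bench; x points from its control panel to its rear, y to its left, z up. Panel: a ledge 50 mm high over x -140 to -65 mm; behind it a platform, top at 78 mm, with the loose rack between two low side bars and, behind the rack, an upright steel bracket plate. It does not really move.
- rack: white rack, 0.6 kg, loose on the platform. Origin: centre of its underside below the row; x to its rear, y along the row, z up. Five square open-topped sleeves (the compartments) in a row, 25 by 25 mm inside, 31 outside, centres at x 0, y -92, -46, 0, 46, 92 mm; floor 6 mm and top rim 74 mm above the origin. Behind the row, at x 65 mm, its base ends in an upturned lug plate.
- clamp_point (a point): middle of the top edges of the rack's lug and the shaker's bracket, midway between them, 129 mm above the bench; axes as the shaker's. Both are upright plates 3 mm thick, 60 mm long (y), 51 mm tall, facing each other with about 2 mm between (so 8 mm thick together, 6 when pinched), the lug on the -x side; clear all round for 45 mm below their tops.
- clip: black spring clamp like a big clothes-peg, 70 mm tall, 24 mm wide, 60 g, hinge pin amid, jaws below, tails above. Origin: middle of the pin; y along the pin, x the way jaws and tails spread, z to the tails (axes are those of the -x arm, which leans by half the jaw opening). Jaw faces lie 20 to 30 mm below the pin; an edge can reach up to 8 mm below it. At the start on the bin's near rim.
- clip_jaw (a joint): jaw opening of the clamp, rad: 0 shut, about 0.2 on the bin's rim, 0.2 to 0.3 on lug and bracket together, 0.1 on one alone, 0.52 fully squeezed (jaws 14 mm apart). Its tails end 40 mm above the pin and measure over their outsides, at the top, 42 mm shut, 33 mm on a 7 mm edge, 22 mm (then parallel) fully squeezed. Squeezing takes 4 to 8 N; it springs shut when let go.
- bin: open light-grey metal accessories bin, fixed, 100 (x) by 130 (y) by 60 mm tall, walls 6 mm. Origin: centre of its underside, x away from the robot. The clamp sits astride its near (-x) wall, its pin about 8 mm above the rim.
- pad: blue absorbent bench pad, fixed, 2 mm thick, 180 (x) by 330 (y) mm. Its origin lies on the bench; the pad's middle is 75 mm from it towards the robot (-x). The tubes lie on it side by side, some 60 mm apart.
- tube1: sample tube, 16 mm in diameter, 120 mm long, 25 g: clear body with a flat foot and, as its top 24 mm, a blue six-sided screw cap, 16 mm across the flats, which keeps it from rolling. At the start it lies on the pad, cap towards the robot. Origin: centre of the foot; z runs along the tube from foot to cap (cap up: z points up). Absent in some starts (no reading).
- tube2: sample tube, 16 mm in diameter, 120 mm long, 25 g: clear body with a flat foot and, as its top 24 mm, a blue six-sided screw cap, 16 mm across the flats, which keeps it from rolling. At the start it lies on the pad, cap towards the robot. Origin: centre of the foot; z runs along the tube from foot to cap (cap up: z points up). Absent in some starts (no reading).
- tube3: sample tube, 16 mm in diameter, 120 mm long, 25 g: clear body with a flat foot and, as its top 24 mm, a blue six-sided screw cap, 16 mm across the flats, which keeps it from rolling. At the start it lies on the pad, cap towards the robot. Origin: centre of the foot; z runs along the tube from foot to cap (cap up: z points up). Absent in some starts (no reading).
- tube4: sample tube, 16 mm in diameter, 120 mm long, 25 g: clear body with a flat foot and, as its top 24 mm, a blue six-sided screw cap, 16 mm across the flats, which keeps it from rolling. At the start it lies on the pad, cap towards the robot. Origin: centre of the foot; z runs along the tube from foot to cap (cap up: z points up). Absent in some starts (no reading).
- tube5: sample tube, 16 mm in diameter, 120 mm long, 25 g: clear body with a flat foot and, as its top 24 mm, a blue six-sided screw cap, 16 mm across the flats, which keeps it from rolling. At the start it lies on the pad, cap towards the robot. Origin: centre of the foot; z runs along the tube from foot to cap (cap up: z points up). Absent in some starts (no reading).
- start_top (a point): middle of the top of the shaker's round green start button, 26 mm across, on the left part of the front panel, 72 mm above the bench; pressed straight down.
- start (a joint): travel of the start button in m: 0 up, 0.006 fully down; sprung, 1.5 N to start moving, 5 N fully down, comes back up when let go.
- reagent: amber reagent bottle with a black cap, 44 mm in diameter, 105 mm tall, standing loose beside the bin. Origin: centre of its underside. To be left standing.

How it is judged (in metres and radians):
On the way, in this order (a step that is already met when the one before it is completed fails the run):
1. the clamp pinches lug and bracket together and every tube stands in the rack, cap up, all released (x of clip in the frame of clamp_point between -0.008 and 0.008 m and y of clip in the frame of clamp_point between -0.028 and 0.028 m and z of clip in the frame of clamp_point between -0.002 and 0.019 m and value of joint clip_jaw between 0.16 and 0.42 rad and angle between clip's own z axis and vertical below 0.5 rad and x of tube1 in the frame of rack between -0.01 and 0.01 m and y of tube1 in the frame of rack between -0.105 and 0.105 m and z of each of tube1, tube2, tube3, tube4, tube5 in the frame of rack below 0.014 m and angle between each of tube1, tube2, tube3, tube4, tube5's own z axis and vertical below 0.4 rad and x of tube2 in the frame of rack between -0.01 and 0.01 m and y of tube2 in the frame of rack between -0.105 and 0.105 m and x of tube3 in the frame of rack between -0.01 and 0.01 m and y of tube3 in the frame of rack between -0.105 and 0.105 m and x of tube4 in the frame of rack between -0.01 and 0.01 m and y of tube4 in the frame of rack between -0.105 and 0.105 m and x of tube5 in the frame of rack between -0.01 and 0.01 m and y of tube5 in the frame of rack between -0.105 and 0.105 m and contact force between the fingers and clip below 0.3 N and contact force between the fingers and tube1 below 0.3 N and contact force between the fingers and tube2 below 0.3 N and contact force between the fingers and tube3 below 0.3 N and contact force between the fingers and tube4 below 0.3 N and contact force between the fingers and tube5 below 0.3 N), for 0.2 s.
2. the start button is pressed fully down (value of joint start above 0.0045 m), for 0.05 s.
At the end, for the whole second after the job is handed in: Clamp on lug and bracket together (pin within 8 mm of their middle plane, 0-19 mm above their tops, jaws 0.16-0.42 rad); every tube present in the rack, cap up within 0.4 rad, foot within 8 mm of the floor; rack in place, all at rest; start pressed after that and up again; reagent bottle standing (x of clip in the frame of clamp_point between -0.008 and 0.008 m and y of clip in the frame of clamp_point between -0.028 and 0.028 m and z of clip in the frame of clamp_point between -0.002 and 0.019 m and value of joint clip_jaw between 0.16 and 0.42 rad and angle between clip's own z axis and vertical below 0.5 rad and x of tube1 in the frame of rack between -0.01 and 0.01 m and y of tube1 in the frame of rack between -0.105 and 0.105 m and z of each of tube1, tube2, tube3, tube4, tube5 in the frame of rack below 0.014 m and angle between each of tube1, tube2, tube3, tube4, tube5's own z axis and vertical below 0.4 rad and x of tube2 in the frame of rack between -0.01 and 0.01 m and y of tube2 in the frame of rack between -0.105 and 0.105 m and x of tube3 in the frame of rack between -0.01 and 0.01 m and y of tube3 in the frame of rack between -0.105 and 0.105 m and x of tube4 in the frame of rack between -0.01 and 0.01 m and y of tube4 in the frame of rack between -0.105 and 0.105 m and x of tube5 in the frame of rack between -0.01 and 0.01 m and y of tube5 in the frame of rack between -0.105 and 0.105 m and x of rack in the frame of shaker between -0.01 and 0.03 m and z of rack in the frame of shaker below 0.084 m and angle between rack's own z axis and vertical below 0.08 rad and linear speed of each of tube1, tube2, tube3, tube4, tube5, clip, rack below 0.03 m/s and value of joint start below 0.002 m and angle between reagent's own z axis and vertical below 0.2 rad); the robot touches nothing.
It fails at once if the start button is pressed before the clamp is on and all tubes are in the rack (value of joint start above 0.003 m and (z of any of tube1, tube2, tube3, tube4, tube5 in the frame of rack above 0.045 m or horizontal distance between any of tube1, tube2, tube3, tube4, tube5 and rack above 0.13 m or distance between clip and clamp_point above 0.045 m)).
It fails at once if the reagent bottle is knocked over (angle between reagent's own z axis and vertical above 0.7 rad).
Of tube1, tube2, tube3, tube4, tube5 only 3 to 5 are there at a start; the rules pass over those that are not, and their reading is None.
At some moment in a run one of tube1, tube2, tube3, tube4, tube5 may be knocked a few centimetres aside while the robot is not near it.
It also fails if it takes over 210 s, if anything falls off the work surface, if the arm or the gripper's body presses on something with over 40 N, if the wrist force passes 120 N, or if a joint passes its speed limit or range.

## Working session

There is one attempt and no reset: what is moved stays moved. The work goes in short steps, Python scripts to look and compute and a tool call to move; the robot and the scene stay as the last step left them, time stands still between calls to the robot, and variables do not carry over. Pictures are saved under pics/ and viewed, at most 14 in all, crops included, and the job is handed in when it is done.

Besides the shell and the picture viewer there is one more tool, called after "Call:" in YAML: its name, and indented under it one key for each argument. send_rows: Moves the arm, as the interface text tells. Its arguments: {"type":"object","properties":{"plan":{"type":"array"}},"required":["plan"]}

```bash
ls; mkdir -p pics; cat > h.py <<'E'
import numpy as np, cv2
from bench import sensors, vision, hand_in, spotter
def cap(n,save=None):
    p,d=vision.capture(n); c=vision.camera_info(n)
    if save: cv2.imwrite('pics/'+save,p)
    return p,d,c
def pts(d,c,mask=None):
    m=(d>0) if mask is None else (mask&(d>0))
    v,u=np.nonzero(m); z=d[v,u]
    P=np.c_[(u-c['cx'])/c['fx']*z,(v-c['cy'])/c['fy']*z,z]
    return P@np.array(c['orientation']).T+np.array(c['xyz'])
def ray(px,c,zw):
    r,col=px; d=np.array(c['orientation'])@np.array([(col-c['cx'])/c['fx'],(r-c['cy'])/c['fy'],1]); o=np.array(c['xyz'])
    return o+d*(zw-o[2])/d[2]
E
python3 - <<'E'
from h import *
np.set_printoptions(precision=1,suppress=True)
s=sensors.observe(); print(s)
for n in ['scene','side','wrist']:
    p,d,c=cap(n,n+'0.png'); print(n,c)
    for t in ['shaker','rack','clip','bin','pad','tube1','reagent','start_top','clamp_point']:
        try:
            for o in spotter.outline_of(n,t)[:6]:
                P=pts(d,c,o['mask']); print(n,t,round(o['confidence'],2),o['box'],np.median(P,0),P.min(0),P.max(0))
        except Exception as e: print(t,e)
        try: print('  tip',[(round(o['confidence'],2),o['pixel']) for o in spotter.tip_of(n,t)[:5]])
        except Exception as e: print(t,e)
E
```

```text
pics
{'time': 0.0, 'joints': array([-1.3,  0.5,  1.3, -0. ,  1.3, -0.1]), 'dq': array([ 0.,  0.,  0.,  0.,  0., -0.]), 'joint_torque': array([  0. , -88.2, -38.4,   0. ,   0. ,  -0. ]), 'tcp_pos': array([ 251.2, -571.9,  230.7]), 'tool_rot': array([[ 0.9,  0.4, -0. ],
       [ 0.4, -0.9,  0. ],
       [ 0. , -0. , -1. ]]), 'wrist_force': array([ 0.2, -0.2, -0.1]), 'wrist_torque': array([0., 0., 0.]), 'grasp_force': 0.0, 'width': 85.33862021742537}
scene {'fx': 467.3343125509832, 'fy': 467.3343125509832, 'cx': 314.8720825664035, 'cy': 194.6276136425695, 'xyz': array([1103.8, -374.5,  858. ]), 'orientation': array([[ 0.6,  0.6, -0.5],
       [ 0.8, -0.4,  0.4],
       [ 0. , -0.7, -0.7]])}
scene shaker 0.55 [124.7, 214.2, 163.4, 161.0] [ 632.1 -223.    78.2] [ 346.9 -343.6   -2.8] [703.5 -37.1 155.1]
  tip [(0.82, [291.1, 207.0]), (0.32, [173.8, 376.6])]
scene rack 0.77 [140.1, 224.9, 115.4, 85.2] [ 563.7 -207.   121.8] [ 435.1 -309.9    0. ] [624.9 -33.2 156. ]
  tip [(0.68, [276.7, 203.7]), (0.64, [203.3, 367.8])]
scene clip 0.78 [358.0, 188.4, 20.1, 28.9] [613.8 197.2  73.2] [547.1 
[... 2974 characters left out ...]
.8  -3.5] [777.  343.6 105.7]
  tip [(0.92, [311.8, 215.9])]
side start_top 0.19 [251.1, 233.3, 139.4, 139.0] [453.4 240.1   2. ] [350.9  26.2  -2.2] [578.9 382.7  19.2]
  tip [(0.57, [186.0, 391.9])]
side clamp_point 0.71 [297.7, 133.1, 139.1, 90.3] [ 499.8 -103.7   52.4] [ 388.  -478.2   -2.7] [772.5 -49.8 125.6]
  tip [(0.76, [136.0, 343.8]), (0.52, [319.4, 270.9])]
wrist {'fx': 335.80235439261315, 'fy': 335.80235439261315, 'cx': 327.0219573168549, 'cy': 198.31214277384976, 'xyz': array([ 328.1, -538.6,  375.2]), 'orientation': array([[ 0.4, -0.9, -0.3],
       [-0.9, -0.4, -0.1],
       [ 0. ,  0.3, -0.9]])}
  tip []
  tip []
  tip []
  tip []
  tip []
  tip []
  tip []
  tip []
  tip []
```

```bash
python3 - <<'E'
import cv2
a=cv2.imread('pics/scene0.png')[130:390,110:440]; cv2.imwrite('pics/s0c.png',cv2.resize(a,None,fx=2.2,fy=2.2,interpolation=cv2.INTER_CUBIC))
a=cv2.imread('pics/side0.png')[100:360,180:460]; cv2.imwrite('pics/d0c.png',cv2.resize(a,None,fx=2.2,fy=2.2,interpolation=cv2.INTER_CUBIC))
E
```

```text
(no output)
```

View pics/s0c.png

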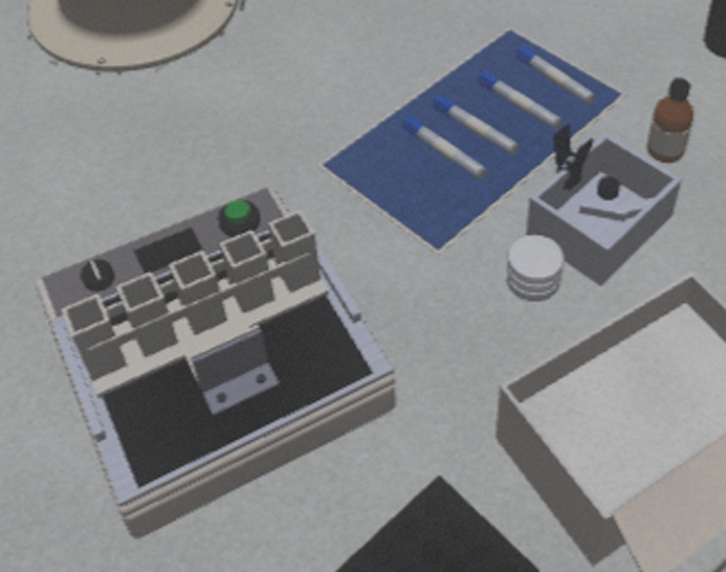

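View pics/d0c.png

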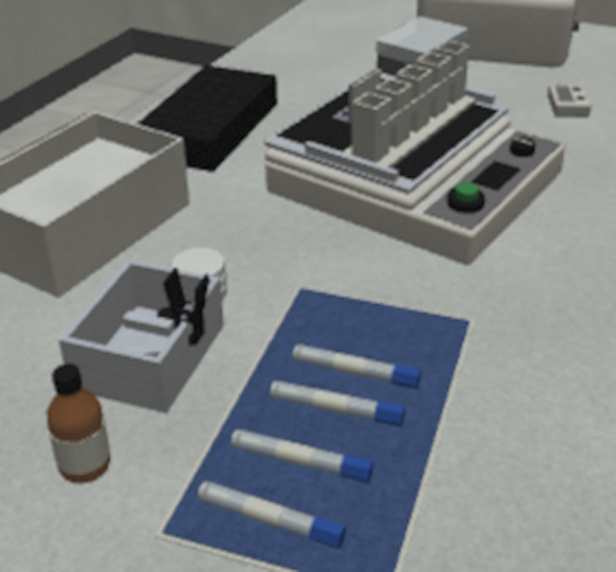

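The scene shows four tubes on the pad with their blue caps towards the robot. The clamp is on the bin's near rim at about full-frame (366,203), the rack's sleeves run from (148,272) to (242,233), the green button is at (217,224), and the reagent bottle stands at (415,190). Next I'll fit exact poses.

```bash
cat >> h.py <<'E'
def yaw(s): R=s['tool_rot']; return np.degrees(np.arctan2(R[1,0],R[0,0]))
def go(x,y,z,yw=None):
    """delta from current pose to target: mm in tool axes (at current yaw) /25, and turn about tool z /10deg"""
    s=sensors.observe(); R=s['tool_rot']; d=R.T@(np.array([x,y,z])-s['tcp_pos'])
    y0=yaw(s); t=0 if yw is None else -((yw-y0+180)%360-180)
    print('tcp',s['tcp_pos'].round(1),'yaw',round(y0,1),'w',round(s['width'],1),'F',s['wrist_force'].round(1),'g',round(float(s['grasp_force']),1),'t',round(s['time'],1),'tilt',R[2].round(3))
    print('units',(d/25).round(2),'turn',round(t/10,2))
def tubes(cam='side'):
    p,d,c=cap(cam); out=[]
    for o in spotter.outline_of(cam,'tube1'):
        if o['confidence']<.3: continue
        P=pts(d,c,o['mask']); P=P[(P[:,2]>9)&(P[:,2]<25)]
        if len(P)<30: continue
        m=np.median(P,0); q=P[np.linalg.norm(P[:,:2]-m[:2],axis=1)<75,:2]
        v=cv2.fitLine(q.astype(np.float32),cv2.DIST_HUBER,0,.01,.01).ravel(); v=v*np.sign(v[0]); t=(q-v[2:])@v[:2]
        lo,hi=np.percentile(t,[1,99]); out.append((round(o['confidence'],2),(v[2:]+lo*v[:2]).round(1),(v[2:]+hi*v[:2]).round(1),round(np.degrees(np.arctan2(v[1],v[0])),1)))
    return out
E
python3 - <<'E'
from h import *
np.set_printoptions(precision=1,suppress=True)
allp={}
for n in ['scene','side']:
    p,d,c=cap(n); P=pts(d,c); allp[n]=P
    for t in tubes(n): print(n,t)
    sel=lambda x0,x1,y0,y1,z0,z1:P[(P[:,0]>x0)&(P[:,0]<x1)&(P[:,1]>y0)&(P[:,1]<y1)&(P[:,2]>z0)&(P[:,2]<z1)]
    for name,b in dict(binrim=(595,735,120,320,54,65),racktop=(480,680,-330,-60,149,158),panel=(380,500,-360,-20,46,54),plat=(440,730,-360,-20,74,82),clip=(560,640,150,260,80,110),button=(400,520,-150,-60,68,76),bracket=(560,680,-260,-120,110,133)).items():
        Q=sel(*b)
        if len(Q)>5: print(n,name,len(Q),cv2.minAreaRect(Q[:,:2].astype(np.float32)),Q.mean(0),np.percentile(Q,2,axis=0),np.percentile(Q,98,axis=0))
    for t in ['start_top','clamp_point','rack','clip','bin','reagent']:
        z={'start_top':72,'clamp_point':129,'rack':78,'clip':68}.get(t,0)
        print(n,t,[(round(o['confidence'],2),ray(o['pixel'],c,z)) for o in spotter.tip_of(n,t)[:2]])
go(610,200,231)
E
```

```text
scene (0.69, array([408.9, 181.9]), array([525.8, 201.1]), np.float32(9.3))
scene (0.65, array([413.7, 131.4]), array([531.6, 148.7]), np.float32(8.3))
scene (0.51, array([408.8, 252.5]), array([526.4, 267.3]), np.float32(7.2))
scene (0.47, array([404. , 319.7]), array([518.6, 327.8]), np.float32(4.0))
scene binrim 601 ((656.8759765625, 207.51052856445312), (107.89607238769531, 133.588623046875), 8.068154335021973) [663.7 202.6  59.2] [605.3 139.2  54.4] [716.1 275.3  63.2]
scene racktop 616 ((555.3793334960938, -201.10098266601562), (215.1592559814453, 34.974327087402344), 80.84391784667969) [ 555.5 -205.3  152.3] [ 526.2 -306.4  149.2] [584.2 -96.7 155. ]
scene panel 1469 ((438.06951904296875, -182.656005859375), (249.2794952392578, 64.0120620727539), 81.96595001220703) [ 432.9 -195.1   51.5] [ 396.8 -302.1   48.3] [469.9 -64.7  53.9]
scene plat 5672 ((560.2835083007812, -201.89088439941406), (245.3925018310547, 252.81011962890625), 81.06768035888672) [ 631.5 -221.5   79.2] [ 493.5 -331.9   75.9] [ 692.2 -100.    81.8]
scene clip 121 ((613.2254638671875, 200.0484619140625), (35.477
[... 2198 characters left out ...]
939453) [ 473.6 -100.5   72.3] [ 442.8 -145.1   68.8] [517.2 -67.5  75.8]
side bracket 121 ((621.4202880859375, -210.02392578125), (63.38492965698242, 10.115230560302734), 81.2416763305664) [ 620.7 -205.9  121.7] [ 614.  -239.3  110.8] [ 629.6 -179.8  130.3]
side start_top [(0.55, array([446. , -97.3,  72. ]))]
side clamp_point [(0.8, array([ 625. , -218.6,  129. ]))]
side rack [(0.77, array([ 560.3, -222.6,   78. ]))]
side clip [(0.6, array([617.4, 202.3,  68. ])), (0.33, array([510.8, -88.4,  68. ]))]
side bin [(0.81, array([663.3, 206. ,   0. ]))]
side reagent []
tcp [ 251.3 -572.3  231.3] yaw 23.7 w 85.5 F [ 0.1 -0.4 -0.9] g 0.0 t 3.8 tilt [ 0.  0. -1.]
units [ 25.6 -22.5   0. ] turn 0.0
```

Call:
send_rows:
  plan:
    - [[1,-0.88,0],0,85]
    - [[1,-0.88,0],0,85]
    - [[1,-0.88,0],0,85]
    - [[1,-0.88,0],0,85]
    - [[1,-0.88,0],0,85]
    - [[1,-0.88,0],0,85]
    - [[1,-0.88,0],0,85]
    - [[1,-0.88,0],0,85]
    - [[1,-0.88,0],0,85]
    - [[1,-0.88,0],0,85]

```text
time: 5.0
tcp_pos: [392.2, -269.4, 231.4]
tool_rot: [[0.916, 0.402, 0.0], [0.402, -0.916, -0.0], [0.0, 0.0, -1.0]]
wrist_force: [0.1, -0.1, 0.2]
width: 84.9
grasp_force: 0.0
```

Call:
send_rows:
  plan:
    - [[1,-0.88,0],0,85]
    - [[1,-0.88,0],0,85]
    - [[1,-0.88,0],0,85]
    - [[1,-0.88,0],0,85]
    - [[1,-0.88,0],0,85]
    - [[1,-0.88,0],0,85]
    - [[1,-0.88,0],0,85]
    - [[1,-0.88,0],0,85]
    - [[1,-0.88,0],0,85]
    - [[1,-0.88,0],0,85]

```text
time: 6.25
tcp_pos: [532.6, 32.7, 231.4]
tool_rot: [[0.916, 0.402, 0.0], [0.402, -0.916, -0.0], [0.0, 0.0, -1.0]]
wrist_force: [0.1, -0.2, 1.2]
width: 85.0
grasp_force: 0.0
```

Call:
send_rows:
  plan:
    - [[1,-0.88,0],0,85]
    - [[1,-0.88,0],0,85]
    - [[0,0,0],-1,70]
    - [[0,0,0],-1,70]
    - [[0,0,0],-1,70]
    - [[0,0,0],-1,70]
    - [[0,0,0],-1,70]
    - [[0,0,0],-1,70]
    - [[0,0,0],-1,70]
    - [[0,0,0],-0.4,70]

```text
time: 7.5
tcp_pos: [560.3, 92.1, 231.3]
tool_rot: [[-0.138, 0.99, 0.0], [0.99, 0.138, 0.0], [-0.0, 0.0, -1.0]]
wrist_force: [0.2, -0.0, -0.1]
width: 70.0
grasp_force: 0.0
```

```bash
python3 - <<'E'
from h import *
np.set_printoptions(precision=1,suppress=True)
go(613.2,201.6,231,97.5)
p,d,c=cap('wrist','w1.png'); P=pts(d,c)
for o in spotter.outline_of('wrist','clip')[:2]:
    Q=pts(d,c,o['mask']); Q=Q[(Q[:,2]>85)&(Q[:,2]<115)]; print(o['confidence'],o['box'],cv2.minAreaRect(Q[:,:2].astype(np.float32)) if len(Q) else 0,np.percentile(Q,[2,98],axis=0))
Q=P[(P[:,0]>590)&(P[:,0]<740)&(P[:,1]>100)&(P[:,1]<320)&(P[:,2]>56)&(P[:,2]<64)]; print(len(Q),cv2.minAreaRect(Q[:,:2].astype(np.float32)))
E
```

```text
tcp [560.3  92.1 231.3] yaw 97.9 w 70.0 F [ 0.2 -0.  -0.1] g 0.0 t 7.5 tilt [-0.  0. -1.]
units [4.  2.7 0. ] turn 0.04
0.96 [391.9, 39.3, 51.0, 36.9] ((614.8218994140625, 202.89830017089844), (35.81224822998047, 23.91712760925293), 8.542428016662598) [[596.7 190.7  85.9]
 [631.8 215.8 106.5]]
0.5 [168.1, 268.2, 252.2, 131.8] ((583.194580078125, -102.4036865234375), (46.724727630615234, 119.98042297363281), 81.22145080566406) [[529.2 -95.3  85.3]
 [642.9 -72.2  92.6]]
2842 ((662.3104858398438, 201.266357421875), (103.21817016601562, 110.74895477294922), 8.159335136413574)
```

Call:
send_rows:
  plan:
    - [[1,0.69,0],0,60]
    - [[1,0.69,0],0,60]
    - [[1,0.69,0],0,60]
    - [[1.07,0.69,0],0,60]

```text
out of range: row 4 has 1.07, outside -1 to 1
```

Call:
send_rows:
  plan:
    - [[1,0.69,0],0,60]
    - [[1,0.69,0],0,60]
    - [[1,0.69,0],0,60]
    - [[1,0.69,0],0,60]
    - [[0.07,0,1],0,60]
    - [[0,0,1],0,60]
    - [[0,0,1],0,60]
    - [[0,0,0],0,60]

```text
time: 8.6
tcp_pos: [614.0, 201.9, 154.7]
tool_rot: [[-0.132, 0.991, -0.003], [0.991, 0.132, -0.001], [-0.0, -0.003, -1.0]]
wrist_force: [0.2, -0.1, -0.4]
width: 60.4
grasp_force: 0.0
```

```bash
python3 - <<'E'
from h import *
np.set_printoptions(precision=1,suppress=True)
go(614.5,202.5,78,97.9)
p,d,c=cap('wrist','w2.png'); P=pts(d,c)
for o in spotter.outline_of('wrist','clip')[:2]:
    Q=pts(d,c,o['mask']); Q=Q[(Q[:,2]>85)&(Q[:,2]<115)]; print(o['confidence'],o['box'],cv2.minAreaRect(Q[:,:2].astype(np.float32)) if len(Q) else 0)
E
```

```text
tcp [614.  201.9 154.7] yaw 97.6 w 60.4 F [ 0.2 -0.1 -0.4] g 0.0 t 8.6 tilt [-0. -0. -1.]
units [0.  0.  3.1] turn -0.03
0.55 [298.0, 175.5, 57.1, 65.4] ((615.640380859375, 203.46971130371094), (35.35734939575195, 24.366256713867188), 8.762740135192871)
0.45 [324.5, 101.1, 145.9, 173.8] ((629.777587890625, 204.85076904296875), (5.470917224884033, 23.012102127075195), 5.346134662628174)
```

View pics/w2.png

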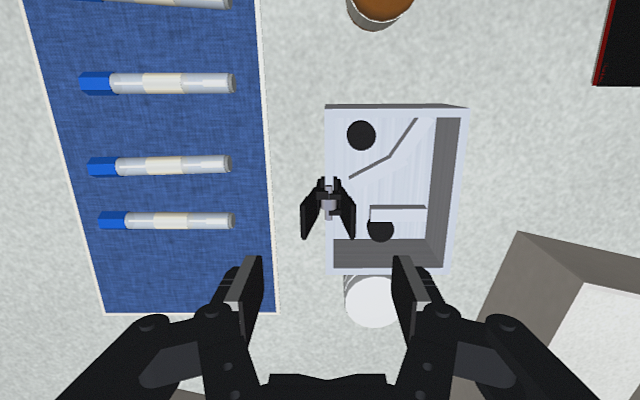

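The wrist view shows the clamp at about (328,208), centred between the pads at columns 250 and 405. I'll descend and squeeze.

Call:
send_rows:
  plan:
    - [[0.04,0.04,1],0,60]
    - [[0,0,1],0,60]
    - [[0,0,1],0,60]
    - [[0,0,0.07],0,20]
    - [[0,0,0],0,20]
    - [[0,0,0],0,20]
    - [[0,0,0],0,20]
    - [[0,0,0],0,20]
    - [[0,0,0],0,20]

```text
time: 9.82
tcp_pos: [615.9, 203.3, 79.6]
tool_rot: [[-0.134, 0.991, 0.0], [0.991, 0.134, 0.0], [-0.0, 0.0, -1.0]]
wrist_force: [-0.3, 0.2, -0.9]
width: 20.9
grasp_force: 35.6
```

```bash
python3 - <<'E'
from h import *
go(614.5,202.5,78)
cap('side','d2.png'); a=cv2.imread('pics/d2.png')[180:310,190:330]; cv2.imwrite('pics/d2c.png',cv2.resize(a,None,fx=4,fy=4))
E
```

```text
tcp [615.9 203.3  79.6] yaw 97.7 w 20.9 F [-0.3  0.2 -0.9] g 35.6 t 9.8 tilt [-0.  0. -1.]
units [-0.02 -0.06  0.07] turn 0.0
```

View pics/d2c.png

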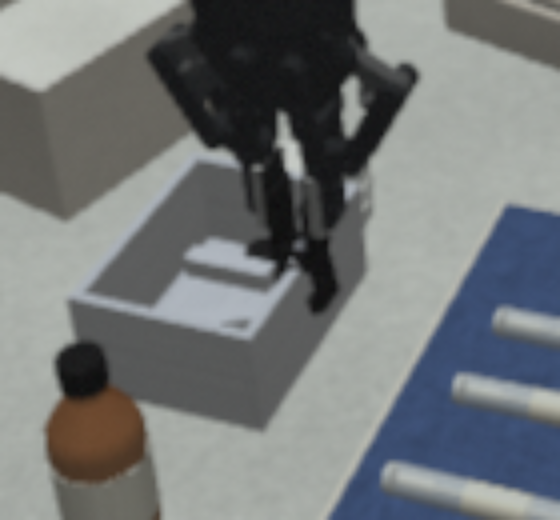

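Call:
send_rows:
  plan:
    - [[0,0,-0.3],0,20]
    - [[0,0,-0.7],0,20]
    - [[0,0,-1],0,20]
    - [[0,0,-1],0,20]
    - [[0,0,-1],0,20]
    - [[0,0,-1],0,20]
    - [[0,0,-1],0,20]
    - [[0,0,-1],0,20]
    - [[-0.5,0,0],0,20]
    - [[-0.8,0,0],0,20]

```text
time: 11.12
tcp_pos: [620.0, 170.2, 254.5]
tool_rot: [[-0.135, 0.991, -0.0], [0.991, 0.135, -0.0], [-0.0, -0.0, -1.0]]
wrist_force: [-0.0, -0.4, -0.5]
width: 20.5
grasp_force: 35.6
```

Call:
send_rows:
  plan:
    - [[-1,-0.14,0],0,20]
    - [[-1,-0.14,0],0,20]
    - [[-1,-0.14,0],0,20]
    - [[-1,-0.14,0],0,20]
    - [[-1,-0.14,0],0,20]
    - [[-1,-0.14,0],0,20]
    - [[-1,-0.14,0],0,20]
    - [[-1,-0.14,0],0,20]
    - [[-0.8,-0.14,0],0,20]
    - [[-0.5,-0.14,0],0,20]

```text
time: 12.38
tcp_pos: [616.3, -65.6, 254.1]
tool_rot: [[-0.133, 0.991, -0.001], [0.991, 0.133, 0.0], [0.0, -0.001, -1.0]]
wrist_force: [0.3, 0.1, -0.8]
width: 20.7
grasp_force: 35.6
```

Call:
send_rows:
  plan:
    - [[-1,0,0],0.8,20]
    - [[-1,0,0],0.87,20]
    - [[-0.5,0,0],0,20]
    - [[0,0,0],0,20]
    - [[0,0,0],0,20]

```text
time: 13.0
tcp_pos: [617.9, -125.4, 254.5]
tool_rot: [[0.154, 0.988, -0.0], [0.988, -0.154, 0.0], [0.0, -0.0, -1.0]]
wrist_force: [0.3, 0.6, -0.1]
width: 20.3
grasp_force: 35.6
```

```bash
python3 - <<'E'
from h import *
np.set_printoptions(precision=1,suppress=True)
p,d,c=cap('wrist','w3.png'); P=pts(d,c)
go(623.7,-210.6,180,81)
sel=lambda x0,x1,y0,y1,z0,z1:P[(P[:,0]>x0)&(P[:,0]<x1)&(P[:,1]>y0)&(P[:,1]<y1)&(P[:,2]>z0)&(P[:,2]<z1)]
for name,b in dict(racktop=(500,620,-330,-60,146,158),plates=(600,650,-260,-160,124,134)).items():
    Q=sel(*b)
    if len(Q)>5: print(name,len(Q),cv2.minAreaRect(Q[:,:2].astype(np.float32)),Q.mean(0))
print([(round(o['confidence'],2),ray(o['pixel'],c,129)) for o in spotter.tip_of('wrist','clamp_point')])
E
```

```text
tcp [ 618.  -125.3  254.5] yaw 81.1 w 21.0 F [ 0.4  0.1 -0.6] g 35.6 t 13.1 tilt [ 0. -0. -1.]
units [-3.3  0.8  3. ] turn 0.01
racktop 2001 ((564.2945556640625, -153.32717895507812), (122.90843963623047, 31.337575912475586), 81.00345611572266) [ 564.7 -139.8  151.9]
plates 57 ((623.0039672851562, -208.9231719970703), (60.844512939453125, 3.8227956295013428), 75.0035629272461) [ 620.  -220.3  129.2]
[(0.76, array([ 623.7, -214.3,  129. ]))]
```

View pics/w3.png

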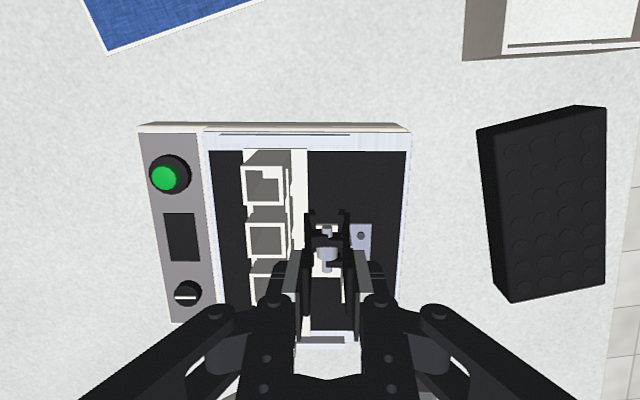

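The wrist view shows the clamp held parallel at about (327,245), with rack sleeves at (265,187) and (265,240) and the bracket foot at (360,240). I'll find the plates' plane from the other two cameras.

```bash
python3 - <<'E'
from h import *
np.set_printoptions(precision=1,suppress=True)
n=np.array([.988,-.156]);t=np.array([.156,.988])
for cam in ['scene','side']:
    for k in range(2):
        p,d,c=cap(cam); P=pts(d,c); a=P[:,:2]@n; b=P[:,:2]@t
        for z0,z1 in [(88,100),(100,112),(112,124),(124,134)]:
            m=(a>632)&(a<665)&(b>-140)&(b<-80)&(P[:,2]>z0)&(P[:,2]<z1)
            print(cam,z0,m.sum(),np.percentile(a[m],[5,25,50,75,95]) if m.sum()>5 else '',np.percentile(b[m],[2,98]) if m.sum()>5 else '')
        m=(P[:,2]>149)&(P[:,2]<156)&(a>560)&(a<600)&(b>-230)&(b<20); print('rack a',np.percentile(a[m],[1,99]),'b',np.percentile(b[m],[1,99]))
E
```

```text
scene 88 113 [649.  650.4 650.9 651.4 652.3] [-138.9  -83.2]
scene 100 114 [649.5 650.2 650.8 651.4 652.2] [-138.8  -83.7]
scene 112 116 [649.3 650.  650.7 651.3 652.2] [-138.6  -83.6]
scene 124 179 [643.3 645.4 648.9 650.8 651.9] [-138.7  -83.8]
rack a [563.5 596.5] b [-219.   -29.4]
scene 88 112 [649.6 650.3 650.8 651.3 652.2] [-138.7  -83.3]
scene 100 117 [649.5 650.3 650.9 651.5 652.4] [-138.7  -82.6]
scene 112 121 [649.5 650.1 650.7 651.2 652.5] [-138.8  -83.8]
scene 124 175 [643.1 645.4 648.4 650.6 652. ] [-138.6  -83.8]
rack a [563.1 596.4] b [-218.9  -28.9]
side 88 6 [648.  648.5 649.9 650.5 651.4] [-84.4 -80.8]
side 100 20 [642.3 643.8 644.6 649.8 650.4] [-129.1  -80.3]
side 112 57 [642.  643.2 643.9 645.  649.4] [-137.6  -80.3]
side 124 51 [642.2 643.5 644.6 649.1 651.1] [-138.8  -81.8]
rack a [563.1 596. ] b [-217.3   -1.3]
side 88 3  
side 100 17 [642.6 643.1 645.5 648.6 650.5] [-127.3  -80.8]
side 112 56 [642.3 643.1 643.7 644.3 648.6] [-139.1  -81.1]
side 124 51 [642.3 643.3 645.  649.  650.9] [-136.2  -82.7]
rack a [563.5 596.3] b [-215.6   -1.4]
```

Call:
send_rows:
  plan:
    - [[-0.7,0.2,0],0,20]
    - [[-1,0.2,0],0,20]
    - [[-1,0.2,0],0,20]
    - [[-0.65,0.12,0],0,20]
    - [[0,0,0.7],0,20]
    - [[0,0,1],0,20]
    - [[0,0,0.8],0,20]
    - [[0,0,0.4],0,20]
    - [[0,0,0],0,20]

```text
time: 14.42
tcp_pos: [622.5, -212.0, 181.7]
tool_rot: [[0.157, 0.988, -0.001], [0.988, -0.157, 0.0], [0.0, -0.001, -1.0]]
wrist_force: [0.9, 0.0, -1.1]
width: 21.0
grasp_force: 35.6
```

```bash
python3 - <<'E'
from h import *
np.set_printoptions(precision=1,suppress=True)
go(622.9,-210.8,149,81)
n=np.array([.988,-.156]);t=np.array([.156,.988])
for cam in ['scene','side']:
    p,d,c=cap(cam,cam+'4.png'); P=pts(d,c); a=P[:,:2]@n; b=P[:,:2]@t
    m=(a>610)&(a<690)&(b>-140)&(b<-80)
    for z in range(90,190,8):
        q=m&(P[:,2]>z)&(P[:,2]<z+8)&(abs(b+111)<15)
        if q.sum()>4: print(cam,z,q.sum(),np.percentile(a[q],[3,50,97]),np.percentile(b[q],[3,50,97]))
a=cv2.imread('pics/scene4.png')[190:330,140:300]; b=cv2.imread('pics/side4.png')[90:230,290:450]
cv2.imwrite('pics/4c.png',np.hstack([cv2.resize(i,(400,350),interpolation=cv2.INTER_CUBIC) for i in (a,b)]))
E
```

```text
tcp [ 622.5 -212.   181.7] yaw 81.0 w 21.0 F [ 0.9  0.  -1.1] g 35.6 t 14.4 tilt [ 0. -0. -1.]
units [0.1 0.  1.3] turn -0.0
scene 90 35 [649.8 650.9 652.1] [-124.5 -109.6  -96.9]
scene 98 40 [649.8 650.9 652.7] [-124.2 -111.2  -98.2]
scene 106 46 [649.3 650.7 652.5] [-124.3 -111.8  -96.6]
scene 114 33 [649.4 650.7 652.2] [-125.2 -109.9  -97.3]
scene 122 19 [645.1 650.6 652.3] [-125.   -99.7  -96.4]
scene 130 15 [638.7 651.9 661.1] [-125.5 -112.5  -97. ]
scene 138 46 [639.2 659.5 661.8] [-125.6 -115.8 -103.2]
scene 146 38 [656.7 658.8 661.1] [-124.1 -114.4 -105.9]
scene 154 36 [655.3 657.7 659.1] [-124.1 -115.4 -105.3]
scene 162 34 [638.  657.6 659.5] [-125.5 -116.3 -104.6]
scene 170 21 [637.9 658.2 659.4] [-125.8 -119.  -104.2]
scene 178 9 [638.3 658.4 665.2] [-125.9 -124.8 -104.6]
scene 186 27 [638.7 663.9 669.9] [-125.6 -121.8 -104.2]
side 106 12 [643.1 643.6 645.6] [-124.3 -113.8 -100.3]
side 114 17 [642.9 643.7 645.8] [-123.7 -111.3  -97.1]
side 122 21 [641.8 644.4 650.8] [-120.3 -109.3  -97.8]
side 130 10 [633.7 637.8 656.3] [-120.6 -105.8  -99.3]
side 138 35 [633.4 653.4 659.2] [-120.  -105.8  -98.6]
side 146 30 [634.2 644.9 660. ] [-121.3 -108.5  -98.8]
side 154 24 [635.2 637.6 656.6] [-120.8 -108.4 -101.4]
side 162 35 [636.5 646.  656.5] [-121.1 -105.2 -100.2]
side 170 37 [635.6 648.2 658.1] [-122.2 -106.8  -98.5]
side 178 32 [631.7 655.  659. ] [-122.6 -106.5  -97.7]
side 186 41 [624.6 655.3 669.6] [-121.2 -105.9  -99.3]
```

View pics/4c.png

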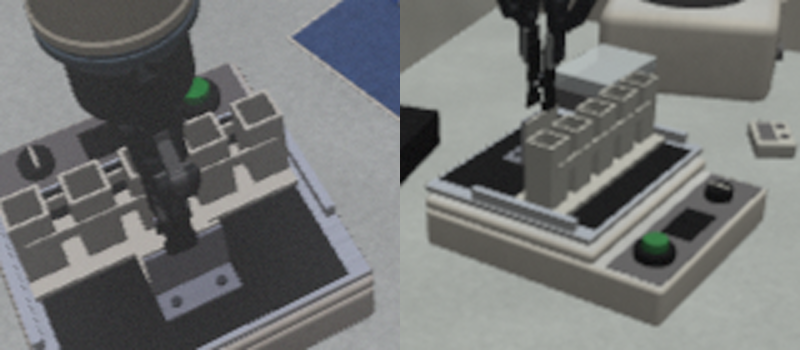

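The left half shows the closed clamp directly above the lug and bracket, at about (178,240). Depth puts the clamp's middle at 647.5 and the plates' at 647.1, so they line up. Lowering.

Call:
send_rows:
  plan:
    - [[0,0,0.4],0,20]
    - [[0,0,0.4],0,20]
    - [[0,0,0.2],0,20]
    - [[0,0,0.15],0,20]
    - [[0,0,0],0,20]
    - [[0,0,0],0,20]

```text
time: 15.28
tcp_pos: [622.8, -211.7, 153.5]
tool_rot: [[0.156, 0.988, 0.0], [0.988, -0.156, -0.0], [-0.0, 0.0, -1.0]]
wrist_force: [-0.8, 0.5, -1.6]
width: 20.5
grasp_force: 35.6
```

```bash
python3 - <<'E'
from h import *
np.set_printoptions(precision=1,suppress=True)
go(622.9,-210.8,150,81)
n=np.array([.988,-.156]);t=np.array([.156,.988])
for cam in ['scene','side']:
    p,d,c=cap(cam,cam+'5.png'); P=pts(d,c); a=P[:,:2]@n; b=P[:,:2]@t
    m=(a>610)&(a<690)&(b>-140)&(b<-80)
    for z in range(90,150,5):
        q=m&(P[:,2]>z)&(P[:,2]<z+5)&(abs(b+111)<15)
        if q.sum()>4: print(cam,z,q.sum(),np.percentile(a[q],[3,50,97]),np.percentile(b[q],[3,50,97]))
E
```

```text
tcp [ 622.8 -211.7  153.5] yaw 81.0 w 20.5 F [-0.8  0.5 -1.6] g 35.6 t 15.3 tilt [-0.  0. -1.]
units [ 0.  -0.   0.1] turn 0.0
scene 90 19 [650.4 651.4 652.8] [-125.5 -105.6  -97.2]
scene 95 5 [650.2 650.5 651.1] [-121.8  -98.7  -96.8]
scene 100 5 [649.4 651.4 652.5] [-100.4  -97.8  -96.6]
scene 105 15 [650.4 659.7 661.3] [-124.9 -112.3  -97.8]
scene 110 32 [649.4 659.1 661.7] [-125.7 -114.3  -97.6]
scene 115 31 [650.3 659.  661.3] [-125.1 -109.4  -97.2]
scene 120 32 [649.5 658.3 661.2] [-124.9 -113.7  -97.2]
scene 125 36 [643.1 657.6 659.4] [-125.4 -111.   -96.5]
scene 130 22 [643.6 657.3 658.8] [-124.4 -113.9  -98.8]
scene 135 15 [656.7 658.2 658.9] [-123.9 -115.  -104.3]
scene 140 24 [638.6 657.8 659.1] [-125.6 -115.3 -102.9]
scene 145 6 [641.2 658.  659.6] [-125.9 -124.9 -118.7]
side 110 6 [634.9 645.1 646.9] [-109.9 -105.1  -97.4]
side 115 14 [633.4 636.6 643.9] [-119.9 -104.2  -99.2]
side 120 17 [634.3 636.5 645.2] [-121.4 -108.   -97.6]
side 125 19 [636.  644.1 658.4] [-115.2 -104.5  -99.5]
side 130 14 [636.3 639.8 655.2] [-118.6 -104.1 -101.3]
side 135 21 [635.4 645.  656.9] [-118.7 -103.   -99.8]
side 140 25 [636.3 649.4 657.3] [-121.7 -107.4 -100.3]
side 145 21 [635.9 653.7 657.9] [-122.6 -106.7  -98.2]
```

Call:
send_rows:
  plan:
    - [[0,0,0],0,28]
    - [[0,0,0],0,36]
    - [[0,0,0],0,50]
    - [[0,0,0],0,60]
    - [[0,0,0],0,60]
    - [[0,0,-0.4],0,60]
    - [[0,0,-1],0,60]
    - [[0,0,-1],0,60]
    - [[0,0,-1],0,60]
    - [[0,0,-1],0,60]

```text
time: 16.62
tcp_pos: [622.7, -211.7, 264.9]
tool_rot: [[0.156, 0.988, 0.001], [0.988, -0.156, -0.0], [-0.0, 0.001, -1.0]]
wrist_force: [-0.4, 0.1, -0.5]
width: 59.9
grasp_force: 0.0
```

```bash
python3 - <<'E'
from h import *
np.set_printoptions(precision=1,suppress=True)
go(470,145,200,8)
n=np.array([.988,-.156]);t=np.array([.156,.988])
for cam in ['scene','side']:
    p,d,c=cap(cam,cam+'6.png'); P=pts(d,c); a=P[:,:2]@n; b=P[:,:2]@t
    m=(a>610)&(a<690)&(b>-140)&(b<-80)
    for z in range(95,190,8):
        q=m&(P[:,2]>z)&(P[:,2]<z+8)&(abs(b+111)<15)
        if q.sum()>4: print(cam,z,q.sum(),np.percentile(a[q],[3,50,97]),np.percentile(b[q],[3,50,97]))
a=cv2.imread('pics/scene6.png')[190:330,140:300]; b=cv2.imread('pics/side6.png')[90:230,290:450]
cv2.imwrite('pics/6c.png',np.hstack([cv2.resize(i,(400,350),interpolation=cv2.INTER_CUBIC) for i in (a,b)]))
for t in tubes('side'): print(t)
for t in tubes('scene'): print(t)
E
```

```text
tcp [ 622.7 -211.7  264.9] yaw 81.0 w 59.9 F [-0.4  0.1 -0.5] g 0.0 t 16.6 tilt [-0.  0. -1.]
units [13.1 -8.3  2.6] turn 7.3
scene 95 26 [649.1 651.1 652.3] [-123.8 -109.7  -97.6]
scene 103 10 [650.6 654.3 658.1] [-120.3 -104.5  -97.2]
scene 111 42 [649.6 657.  658.4] [-125.3 -112.6  -97.2]
scene 119 42 [649.8 657.  658.7] [-124.6 -111.8  -97.1]
scene 127 40 [646.9 657.  658.7] [-125.6 -112.2  -96.8]
scene 135 31 [638.3 658.6 659.9] [-126.  -119.1 -105.2]
scene 143 58 [636.9 639.5 660.9] [-124.8 -113.2 -103.7]
scene 151 70 [636.4 638.2 662.9] [-125.3 -115.6 -103.2]
scene 159 66 [634.5 637.2 664.7] [-125.6 -115.1 -103.4]
scene 167 86 [632.9 636.7 666.1] [-125.2 -113.7 -103. ]
scene 175 46 [631.2 649.8 666.1] [-125.  -115.7 -103.5]
side 111 16 [638.7 642.9 646.6] [-115.  -103.   -96.7]
side 119 17 [637.1 640.2 651. ] [-118.9 -106.   -98.6]
side 127 28 [638.1 642.1 656.4] [-120.9 -106.9  -98.8]
side 135 43 [636.1 647.4 658.2] [-120.9 -104.7  -98.7]
side 143 29 [635.7 656.  660.8] [-120.8 -109.7 -100.1]
side 151 34 [633.2 658.1 661.5] [-124.1 -110.7  -99.1]
side 159 32 [631.6 658.7 663.2] [-119.7 -107.2  -98.6]
side 167 37 [630.6 660.3 664.6] [-122.2 -108.9  -98.8]
side 175 11 [630.2 635.3 664.3] [-124.1 -113.7 -101.1]
(0.98, array([407.9, 192.9]), array([523.8, 211.9]), np.float32(9.3))
(0.79, array([413.1, 143.8]), array([528.7, 158.4]), np.float32(7.2))
(0.79, array([401.8, 331.4]), array([519.6, 338.4]), np.float32(3.4))
(0.8, array([417.3, 132.5]), array([530.9, 147.9]), np.float32(7.7))
(0.54, array([408.7, 181.9]), array([525.3, 201.3]), np.float32(9.4))
(0.52, array([405.3, 319.6]), array([520.3, 328.6]), np.float32(4.5))
```

View pics/6c.png

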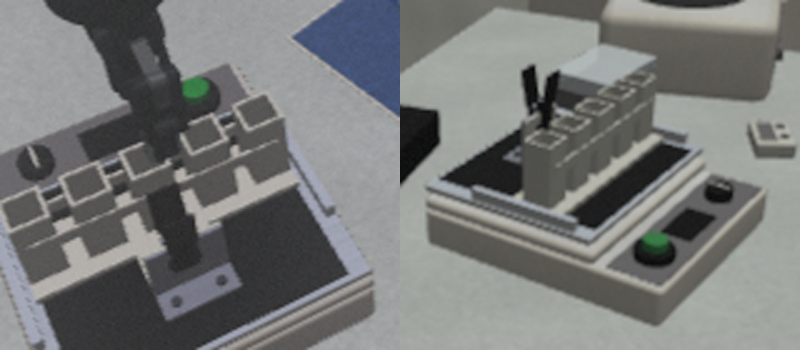

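The right half shows the clamp standing on the plates at about (540,95), with tails spread and the pin about 8 mm above the top edges. On to the tubes.

Call:
send_rows:
  plan:
    - [[0.98,-0.75,0],0,60]
    - [[0.98,-0.75,0],0,60]
    - [[0.98,-0.75,0],0,60]
    - [[0.98,-0.75,0],0,60]
    - [[0.98,-0.75,0],0,60]
    - [[0.98,-0.75,0],0,60]
    - [[0.98,-0.75,0],0,60]
    - [[0.98,-0.75,0],0,60]
    - [[0.98,-0.75,0],0,60]
    - [[0.98,-0.75,0],0,60]

```text
time: 18.18
tcp_pos: [474.9, 60.4, 262.7]
tool_rot: [[0.156, 0.988, -0.001], [0.988, -0.156, 0.0], [-0.0, -0.001, -1.0]]
wrist_force: [0.3, -0.0, 0.0]
width: 60.0
grasp_force: 0.0
```

Call:
send_rows:
  plan:
    - [[0.98,-0.75,0.5],0,60]
    - [[0.98,-0.75,0.5],0,60]
    - [[0.98,-0.75,0.5],0,50]
    - [[0,0,0.3],1,50]
    - [[0,0,0.3],1,50]
    - [[0,0,0.3],1,50]
    - [[0,0,0],1,50]
    - [[0,0,0],1,50]
    - [[0,0,0],1,50]
    - [[0,0,0],1,50]

```text
time: 19.42
tcp_pos: [431.2, 140.9, 202.7]
tool_rot: [[0.983, 0.185, -0.001], [0.185, -0.983, -0.0], [-0.001, -0.0, -1.0]]
wrist_force: [-0.7, 0.1, -0.2]
width: 50.1
grasp_force: 0.0
```

Call:
send_rows:
  plan:
    - [[0,0,0],0.35,50]
    - [[0,0,0],0,50]

```text
time: 19.68
tcp_pos: [431.3, 140.9, 202.8]
tool_rot: [[0.991, 0.131, -0.001], [0.131, -0.991, -0.0], [-0.001, 0.0, -1.0]]
wrist_force: [-0.1, 0.8, -0.2]
width: 49.9
grasp_force: 0.0
```

```bash
cat >> h.py <<'E'
def wt(save=None):
    """tubes in wrist view: (cap end, foot end, yaw) from mask outline on plane z=10"""
    p,d,c=cap('wrist',save); out=[]
    for o in spotter.outline_of('wrist','tube1'):
        if o['confidence']<.3: continue
        v,u=np.nonzero(o['mask']); q=np.array([ray((a,b),c,12)[:2] for a,b in zip(v,u)]).astype(np.float32)
        (cx,cy),(w,h),ang=cv2.minAreaRect(q); l=cv2.fitLine(q,cv2.DIST_HUBER,0,.01,.01).ravel(); l=l*np.sign(l[0]); t=(q-l[2:])@l[:2]
        out.append((round(o['confidence'],2),(l[2:]+t.min()*l[:2]).round(1),(l[2:]+t.max()*l[:2]).round(1),round(float(np.degrees(np.arctan2(l[1],l[0]))),1),(round(w),round(h))))
    return out
E
python3 - <<'E'
from h import *
for t in wt('w7.png'): print(t)
go(419,138.8,60,7.5)
E
```

```text
(0.97, array([411.2, 137. ], dtype=float32), array([532.3, 154.3], dtype=float32), 8.1, (122, 17))
(0.91, array([407.2, 257.6], dtype=float32), array([527.4, 274.5], dtype=float32), 8.0, (121, 18))
(0.65, array([400.1, 326.1], dtype=float32), array([522. , 334.5], dtype=float32), 3.9, (122, 18))
(0.62, array([406.6, 187.7], dtype=float32), array([527.6, 207.9], dtype=float32), 9.5, (123, 20))
tcp [431.5 140.9 203. ] yaw 7.6 w 50.1 F [ 0.1 -0.6 -0.6] g 0.0 t 19.8 tilt [-0.001  0.    -1.   ]
units [-0.5   0.02  5.72] turn 0.01
```

View pics/w7.png

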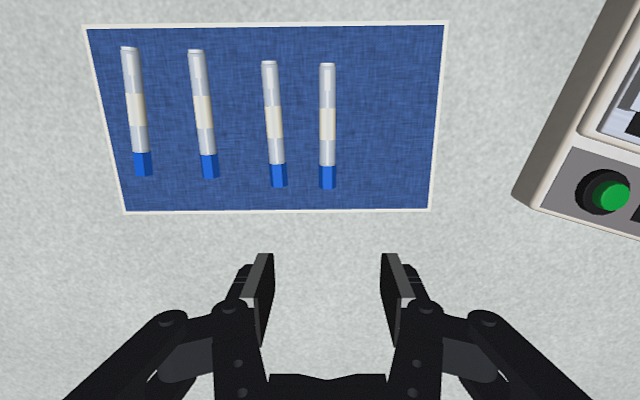

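The wrist view shows four tubes with caps at columns 143, 210, 279 and 327, around row 170. The tool is over the last one, measured with its cap end at (411.5,137). I'll grip it lightly at the cap and see whether it pivots.

Call:
send_rows:
  plan:
    - [[-0.57,0.05,1],-0.05,34]
    - [[0,0,1],0,34]
    - [[0,0,1],0,34]
    - [[0,0,1],0,34]
    - [[0,0,1],0,34]
    - [[0,0,1],0,34]
    - [[0,0,1],0,34]
    - [[0,0,0.6],0,34]
    - [[0,0,0.36],0,34]
    - [[0,0,0],0,34]

```text
time: 21.02
tcp_pos: [417.6, 137.8, 4.0]
tool_rot: [[0.99, 0.14, -0.001], [0.14, -0.99, -0.0], [-0.001, 0.0, -1.0]]
wrist_force: [-0.4, -0.7, -0.2]
width: 34.1
grasp_force: 0.0
```

Call:
send_rows:
  plan:
    - [[0,0,0],0,18]
    - [[0,0,0],0,18]
    - [[0,0,0],0,18]
    - [[0,0,0],0,18]

```text
time: 21.52
tcp_pos: [418.0, 137.9, 4.6]
tool_rot: [[0.99, 0.139, 0.001], [0.139, -0.99, 0.0], [0.001, -0.0, -1.0]]
wrist_force: [0.6, 1.0, 4.1]
width: 18.1
grasp_force: 2.8
```

Call:
send_rows:
  plan:
    - [[0,0,0],0,17]
    - [[0,0,0],0,17]
    - [[0,0,0],0,17]

```text
time: 21.9
tcp_pos: [418.0, 138.0, 4.6]
tool_rot: [[0.99, 0.139, 0.001], [0.139, -0.99, 0.0], [0.001, -0.0, -1.0]]
wrist_force: [-0.3, 1.8, 8.6]
width: 17.3
grasp_force: 13.8
```

Call:
send_rows:
  plan:
    - [[0,0,0],0,16]
    - [[0,0,0],0,16]

```text
time: 22.15
tcp_pos: [418.0, 138.0, 4.7]
tool_rot: [[0.99, 0.139, 0.001], [0.139, -0.99, 0.0], [0.001, -0.0, -1.0]]
wrist_force: [0.0, 1.4, 11.7]
width: 16.9
grasp_force: 27.0
```

Call:
send_rows:
  plan:
    - [[0,0,-0.2],0,17]
    - [[0,0,-0.5],0,17]
    - [[0,0,-1],0,17]
    - [[0,0,-1],0,17]
    - [[0,0,-1],0,17]
    - [[0,0,-1],0,17]
    - [[0,0,-1],0,17]
    - [[0,0,0],0,17]

```text
time: 23.15
tcp_pos: [418.5, 138.0, 148.7]
tool_rot: [[0.99, 0.139, 0.003], [0.139, -0.99, 0.001], [0.003, -0.0, -1.0]]
wrist_force: [0.2, 0.1, -0.8]
width: 17.1
grasp_force: 17.0
```

```bash
cat >> h.py <<'E'
def held(r=130):
    """held tube: axis from scene+side depth, near the TCP"""
    s=sensors.observe(); T=s['tcp_pos']; A=[]
    for cam in ['side','scene']:
        p,d,c=cap(cam,'held_%s.png'%cam)
        for o in spotter.outline_of(cam,'tube1'):
            P=pts(d,c,o['mask']); m=np.median(P,0)
            if np.linalg.norm(m[:2]-T[:2])<110 and m[2]>25:
                P=P[np.linalg.norm(P-m,axis=1)<80]; l=cv2.fitLine(P.astype(np.float32),cv2.DIST_HUBER,0,.01,.01).ravel(); v=l[:3]*np.sign(l[2]); t=(P-l[3:])@v
                print(cam,round(o['confidence'],2),len(P),'axis',v.round(2),'low',(l[3:]+np.percentile(t,2)*v).round(),'high',(l[3:]+np.percentile(t,98)*v).round())
E
python3 - <<'E'
from h import *
go(418,138,100); held()
a=cv2.imread('pics/held_scene.png')[110:250,280:440]; b=cv2.imread('pics/held_side.png')[190:330,250:410]
cv2.imwrite('pics/8c.png',np.hstack([cv2.resize(i,(400,350),interpolation=cv2.INTER_CUBIC) for i in (a,b)]))
E
```

```text
tcp [418.5 138.  148.7] yaw 8.0 w 17.1 F [ 0.2  0.1 -0.8] g 17.0 t 23.1 tilt [ 0.003 -0.    -1.   ]
units [-0.02 -0.    1.95] turn 0.0
side 0.55 451 axis [-0.99 -0.14  0.01] low [529. 159. 158.] high [432. 145. 158.]
```

View pics/8c.png

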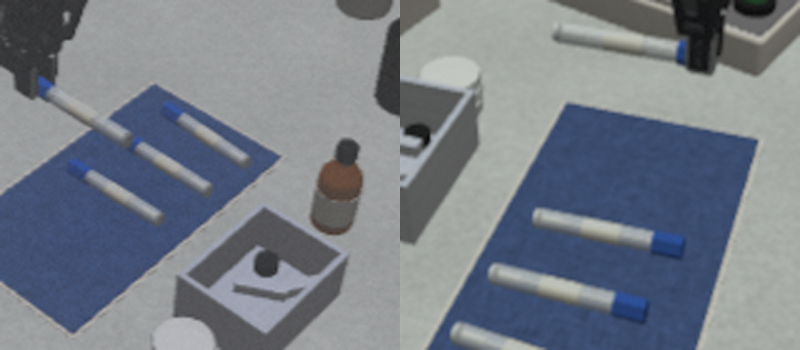

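The tube hangs level from the tips, in both the left crop at (90,110) and the right crop at (620,45). I'll ease the grip in small steps so it swings down.

Call:
send_rows:
  plan:
    - [[0,0,0.9],0,17.2]
    - [[0,0,0],0,17.4]
    - [[0,0,0],0,17.5]
    - [[0,0,0],0,17.5]

```text
time: 23.85
tcp_pos: [418.0, 138.0, 124.7]
tool_rot: [[0.99, 0.139, 0.001], [0.139, -0.99, 0.0], [0.001, -0.0, -1.0]]
wrist_force: [-0.5, -0.1, 0.4]
width: 17.3
grasp_force: 9.3
```

```bash
python3 - <<'E'
from h import *
go(418,138,100); held()
E
```

```text
tcp [418.  138.  124.7] yaw 8.0 w 17.3 F [-0.5 -0.1  0.4] g 9.3 t 23.9 tilt [ 0.001 -0.    -1.   ]
units [ 0.   -0.    0.99] turn 0.0
side 0.63 370 axis [-0.99 -0.14  0.01] low [526. 159. 133.] high [433. 146. 134.]
scene 0.7 291 axis [-0.99 -0.14  0.02] low [531. 148. 134.] high [428. 133. 137.]
```

Call:
send_rows:
  plan:
    - [[0,0,0],0,17.6]
    - [[0,0,0],0,17.7]
    - [[0,0,0],0,17.7]

```text
time: 24.42
tcp_pos: [417.8, 137.9, 124.3]
tool_rot: [[0.99, 0.139, -0.0], [0.139, -0.99, 0.0], [-0.0, -0.0, -1.0]]
wrist_force: [0.4, -0.4, 0.6]
width: 17.8
grasp_force: 6.6
```

```bash
python3 - <<'E'
from h import *
go(418,138,100); held()
E
```

```text
tcp [417.8 137.9 124.3] yaw 8.0 w 17.8 F [ 0.4 -0.4  0.6] g 6.6 t 24.4 tilt [-0. -0. -1.]
units [ 0.01 -0.    0.97] turn 0.0
side 0.95 433 axis [-0.99 -0.13  0.01] low [527. 159. 133.] high [432. 146. 133.]
scene 0.79 282 axis [-0.99 -0.14  0.02] low [530. 148. 135.] high [423. 133. 136.]
```

Call:
send_rows:
  plan:
    - [[0,0,0],0,17.8]
    - [[0,0,0],0,17.85]
    - [[0,0,0],0,17.9]
    - [[0,0,0],0,17.9]

```text
time: 25.12
tcp_pos: [417.7, 137.9, 124.3]
tool_rot: [[0.99, 0.139, -0.0], [0.139, -0.99, -0.0], [-0.0, 0.0, -1.0]]
wrist_force: [-0.5, -0.6, 0.0]
width: 18.2
grasp_force: 4.2
```

```bash
python3 - <<'E'
from h import *
go(418,138,100); held()
E
```

```text
tcp [417.7 137.9 124.3] yaw 8.0 w 18.2 F [-0.5 -0.6  0. ] g 4.2 t 25.1 tilt [-0.  0. -1.]
units [ 0.01 -0.    0.97] turn 0.0
side 0.64 415 axis [-0.99 -0.13  0.01] low [528. 158. 133.] high [433. 146. 134.]
scene 0.82 256 axis [-0.99 -0.14  0.02] low [531. 148. 134.] high [425. 133. 137.]
```

Call:
send_rows:
  plan:
    - [[0,0,0],0,17.95]
    - [[0,0,0],0,18]
    - [[0,0,0],0,18]

```text
time: 25.7
tcp_pos: [417.8, 137.9, 124.3]
tool_rot: [[0.99, 0.139, 0.0], [0.139, -0.99, 0.0], [0.0, -0.0, -1.0]]
wrist_force: [0.5, 0.3, -0.7]
width: 18.0
grasp_force: 3.1
```

```bash
python3 - <<'E'
from h import *
go(418,138,100); held()
E
```

```text
tcp [417.8 137.9 124.3] yaw 8.0 w 18.0 F [ 0.5  0.3 -0.7] g 3.1 t 25.7 tilt [ 0. -0. -1.]
units [ 0.01 -0.    0.97] turn 0.0
side 0.82 422 axis [-0.99 -0.14  0.02] low [526. 159. 133.] high [432. 145. 134.]
scene 0.66 299 axis [-0.99 -0.14  0.03] low [531. 148. 133.] high [425. 133. 136.]
```

Call:
send_rows:
  plan:
    - [[0,0,0],0,18.05]
    - [[0,0,0],0,18.1]
    - [[0,0,0],0,18.1]

```text
time: 26.28
tcp_pos: [417.7, 137.9, 124.3]
tool_rot: [[0.99, 0.139, -0.0], [0.139, -0.99, 0.0], [-0.0, -0.0, -1.0]]
wrist_force: [0.3, 1.0, -0.4]
width: 18.3
grasp_force: 2.1
```

```bash
python3 - <<'E'
from h import *
go(418,138,100); held()
E
```

```text
tcp [417.7 137.9 124.3] yaw 8.0 w 18.3 F [ 0.3  1.  -0.4] g 2.1 t 26.3 tilt [-0. -0. -1.]
units [ 0.01 -0.    0.97] turn 0.0
side 0.64 427 axis [-0.99 -0.13  0.02] low [528. 159. 132.] high [433. 146. 133.]
```

Call:
send_rows:
  plan:
    - [[0,0,0],0,18.13]
    - [[0,0,0],0,18.15]
    - [[0,0,0],0,18.15]

```text
time: 26.85
tcp_pos: [417.7, 137.9, 124.3]
tool_rot: [[0.99, 0.139, -0.0], [0.139, -0.99, -0.0], [-0.0, 0.0, -1.0]]
wrist_force: [-0.0, -0.6, 0.2]
width: 17.8
grasp_force: 1.4
```

```bash
python3 - <<'E'
from h import *
go(418,138,100); held()
E
```

```text
tcp [417.7 137.9 124.3] yaw 8.0 w 17.8 F [-0.  -0.6  0.2] g 1.4 t 26.9 tilt [-0.  0. -1.]
units [ 0.01 -0.    0.97] turn 0.0
scene 0.68 229 axis [-0.07  0.01  1.  ] low [433. 133.  23.] high [424. 134. 138.]
```

The tube pivoted to vertical at about 1.4 N of grip. I'll grip it again, lift, turn to yaw 81° and carry it over the leftmost sleeve.

Call:
send_rows:
  plan:
    - [[0,0,0],0,17.5]
    - [[0,0,0],0,16.5]
    - [[0,0,0],0,16.5]
    - [[0,0,-0.5],0,16.5]
    - [[0,0,-1],0,16.5]
    - [[0,0,-1],0,16.5]
    - [[0,0,-1],0,16.5]
    - [[0,0,-1],0,16.5]
    - [[0,0,-1],0,16.5]
    - [[0,0,-0.94],0,16.5]

```text
time: 28.3
tcp_pos: [417.5, 137.9, 287.1]
tool_rot: [[0.99, 0.139, 0.001], [0.139, -0.99, 0.0], [0.001, -0.0, -1.0]]
wrist_force: [0.1, 0.1, -0.6]
width: 16.7
grasp_force: 17.5
```

Call:
send_rows:
  plan:
    - [[0,0,0],-0.8,16.5]
    - [[0,0,0],-1,16.5]
    - [[0,0,0],-1,16.5]
    - [[0,0,0],-1,16.5]
    - [[0,0,0],-1,16.5]
    - [[0,0,0],-1,16.5]
    - [[0,0,0],-1,16.5]
    - [[0,0,0],-0.5,16.5]

```text
time: 29.3
tcp_pos: [417.5, 137.8, 286.2]
tool_rot: [[0.152, 0.988, 0.001], [0.988, -0.152, 0.0], [0.0, 0.001, -1.0]]
wrist_force: [0.2, -0.1, 0.1]
width: 16.9
grasp_force: 17.5
```

Call:
send_rows:
  plan:
    - [[-0.6,0.5,0],0,16.5]
    - [[-1,0.85,0],0,16.5]
    - [[-1,0.85,0],0,16.5]
    - [[-1,0.85,0],0,16.5]
    - [[-1,0.85,0],0,16.5]
    - [[-1,0.85,0],0,16.5]
    - [[-1,0.85,0],0,16.5]
    - [[-1,0.85,0],0,16.5]
    - [[-0.8,0.7,0],0,16.5]
    - [[-0.4,0.4,0],0,16.5]

```text
time: 30.55
tcp_pos: [570.1, -109.9, 285.9]
tool_rot: [[0.157, 0.988, 0.0], [0.988, -0.157, -0.0], [-0.0, 0.0, -1.0]]
wrist_force: [-0.4, 1.2, -0.1]
width: 17.3
grasp_force: 17.5
```

```bash
python3 - <<'E'
from h import *
np.set_printoptions(precision=1,suppress=True)
go(570.4,-109.3,200,81); held()
p,d,c=cap('wrist','w9.png'); P=pts(d,c); n=np.array([.988,-.156]);t=np.array([.156,.988]); a=P[:,:2]@n; b=P[:,:2]@t
m=(P[:,2]>146)&(P[:,2]<158)&(a>555)&(a<610)&(b>-240)&(b<20); print('rim',m.sum(),np.percentile(a[m],[.5,1,99,99.5]),np.percentile(b[m],[.5,1,99,99.5]))
E
```

```text
tcp [ 570.1 -109.9  285.9] yaw 81.0 w 17.3 F [-0.4  1.2 -0.1] g 17.5 t 30.6 tilt [-0.  0. -1.]
units [0.  0.  3.4] turn -0.0
side 0.73 339 axis [-0.  -0.1  1. ] low [568. -93. 185.] high [ 568. -102.  297.]
scene 0.74 288 axis [-0.  -0.1  1. ] low [ 576. -104.  186.] high [ 576. -111.  275.]
rim 1827 [567.9 567.9 598.7 598.8] [-217.5 -217.1   -2.1   -2. ]
```

View pics/w9.png

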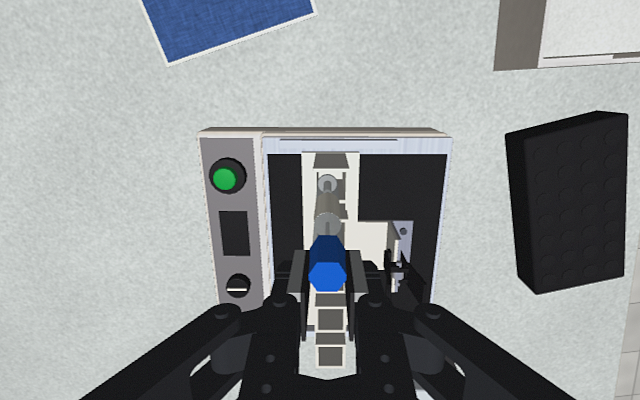

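The wrist view shows the upright tube between the pads, with its cap at (327,260), its foot at (327,220) and the leftmost sleeve around (327,180). I'll check the rack's position with the other cameras, since the clamp may have drawn it back.

```bash
python3 - <<'E'
from h import *
np.set_printoptions(precision=1,suppress=True)
n=np.array([.988,-.156]);t=np.array([.156,.988])
for cam in ['scene','side']:
    p,d,c=cap(cam); P=pts(d,c); a=P[:,:2]@n; b=P[:,:2]@t
    m=(P[:,2]>149)&(P[:,2]<156)&(a>560)&(a<605)&(b>-230)&(b<10); print(cam,np.percentile(a[m],[1,50,99]),np.percentile(b[m],[1,99]))
    m=(P[:,2]>185)&(P[:,2]<240)&(a>560)&(a<605)&(b>-60)&(b<20); print('tube',m.sum(),np.percentile(a[m],[2,50,98]),np.percentile(b[m],[2,98]))
p,d,c=cap('wrist'); P=pts(d,c); a=P[:,:2]@n; b=P[:,:2]@t
for lo,hi in [(-2,-35),(-48,-80),(-94,-126),(-140,-175)]:
    m=(P[:,2]>146)&(P[:,2]<158)&(a>560)&(a<605)&(b<lo+3)&(b>hi-3); print(m.sum(),np.percentile(a[m],[1,50,99]),np.percentile(b[m],[1,99]),P[m,2].mean())
E
```

```text
scene [565.  583.9 598.5] [-218.8   -5.7]
tube 168 [578.4 584.7 587.4] [-21.1  -4.5]
side [565.3 580.8 597.7] [-216.1   -1.8]
tube 160 [570.1 575.  584.5] [-12.3   0.9]
444 [568.1 589.3 598.9] [-33.4  -2.2] 152.61407016046405
152 [568.4 597.  599. ] [-77.6 -48.1] 152.59847979580516
98 [568.5 589.1 597.2] [-126.  -115.9] 152.8815277692861
585 [568.1 583.1 598.9] [-171.5 -139.7] 151.5106165355342
```

Call:
send_rows:
  plan:
    - [[-0.2,0.11,0],0,16.5]
    - [[0,0,0.5],0,16.5]
    - [[0,0,0.8],0,16.5]
    - [[0,0,0.6],0,16.5]
    - [[0,0,0.6],0,16.5]
    - [[0,0,0.6],0,16.5]
    - [[0,0,0.5],0,16.5]
    - [[0,0,0.24],0,16.5]
    - [[0,0,0],0,16.5]

```text
time: 32.08
tcp_pos: [572.8, -114.7, 190.1]
tool_rot: [[0.156, 0.988, 0.003], [0.988, -0.156, -0.001], [-0.001, 0.003, -1.0]]
wrist_force: [-0.4, 0.3, 9.4]
width: 17.1
grasp_force: 20.4
```

```bash
python3 - <<'E'
from h import *
go(572.3,-115.4,190,81); held()
E
```

```text
tcp [ 572.8 -114.7  190.1] yaw 81.0 w 17.1 F [-0.4  0.3  9.4] g 20.4 t 32.1 tilt [-0.001  0.003 -1.   ]
units [-0.03 -0.02  0.  ] turn 0.0
scene 0.48 91 axis [ 0.08 -0.09  0.99] low [ 577. -113.  145.] high [ 580. -116.  181.]
```

Call:
send_rows:
  plan:
    - [[0,0,0],0,20]
    - [[0,0,0],0,30]
    - [[0,0,0],0,34]
    - [[0,0,-0.5],0,34]
    - [[0,0,-1],0,34]
    - [[0,0,-1],0,34]
    - [[0,0,-1],0,34]
    - [[0,0,0],0,34]

```text
time: 33.28
tcp_pos: [572.7, -114.5, 279.4]
tool_rot: [[0.156, 0.988, 0.004], [0.988, -0.156, -0.001], [-0.001, 0.004, -1.0]]
wrist_force: [0.5, 0.2, -0.1]
width: 33.8
grasp_force: 0.0
```

```bash
cat >> h.py <<'E'
def racktubes():
    n=np.array([.988,-.156]);t=np.array([.156,.988])
    for cam in ['scene','side']:
        p,d,c=cap(cam,'rt_%s.png'%cam); P=pts(d,c); a=P[:,:2]@n; b=P[:,:2]@t
        for k in range(-2,3):
            m=(abs(b+110-46*k)<22)&(a>560)&(a<605)&(P[:,2]>160)&(P[:,2]<225)
            if m.sum()>10: print(cam,'sleeve',k,m.sum(),'top z',np.percentile(P[m,2],97).round(),'b',np.percentile(b[m],[3,97]).round(),'a',np.percentile(a[m],[3,97]).round())
E
python3 - <<'E'
from h import *
racktubes()
for t in tubes('side')+tubes('scene'): print(t)
go(432,200,200,8)
E
```

```text
scene sleeve 2 184 top z 206.0 b [-31. -16.] a [577. 592.]
side sleeve 2 132 top z 205.0 b [-23. -10.] a [574. 588.]
(0.98, array([408. , 263.2]), array([524.9, 278.9]), np.float32(7.6))
(0.69, array([407.5, 192.9]), array([523.9, 211.7]), np.float32(9.2))
(0.8, array([409.7, 251.5]), array([526.4, 268.4]), np.float32(8.2))
(0.77, array([403.9, 320.1]), array([520.4, 328.4]), np.float32(4.1))
(0.67, array([411.1, 181.7]), array([526., 202.]), np.float32(10.0))
(0.48, array([ 669.2, -306. ]), array([ 692.6, -161. ]), np.float32(80.8))
tcp [ 571.4 -114.2  276.1] yaw 81.0 w 34.0 F [ 0.6 -0.1 -0.1] g 0.0 t 33.6 tilt [ 0.    -0.001 -1.   ]
units [11.54 -7.47  3.06] turn 7.3
```

Call:
send_rows:
  plan:
    - [[0.6,-0.44,0],0,34]
    - [[1,-0.74,0],0,34]
    - [[1,-0.74,0],0,34]
    - [[1,-0.74,0],0,34]
    - [[1,-0.74,0],0,34]
    - [[1,-0.74,0],0,34]
    - [[1,-0.74,0],0,34]
    - [[1,-0.74,0],0,34]
    - [[1,-0.74,0],0,34]
    - [[1,-0.74,0],0,34]

```text
time: 34.83
tcp_pos: [432.4, 151.8, 276.6]
tool_rot: [[0.156, 0.988, -0.0], [0.988, -0.156, 0.0], [-0.0, -0.0, -1.0]]
wrist_force: [0.2, -0.6, 0.2]
width: 34.0
grasp_force: 0.0
```

Call:
send_rows:
  plan:
    - [[1,-0.74,0],0,34]
    - [[0.38,-0.31,0],0,34]
    - [[0,0,0.6],1,34]
    - [[0,0,0.6],1,34]
    - [[0,0,0.6],1,34]
    - [[0,0,0.6],1,34]
    - [[0,0,0.6],1,34]
    - [[0,0,0.6],1,34]
    - [[0,0,0.6],1,34]
    - [[0,0,0],0.15,34]

```text
time: 36.08
tcp_pos: [412.6, 188.3, 171.1]
tool_rot: [[0.986, 0.165, -0.002], [0.165, -0.986, -0.001], [-0.002, 0.0, -1.0]]
wrist_force: [0.2, -0.4, 0.3]
width: 33.6
grasp_force: 0.0
```

```bash
python3 - <<'E'
from h import *
for t in wt(): print(t)
go(412.9,188.7,4.5,9.5)
E
```

```text
(0.91, array([407.2, 187.9], dtype=float32), array([528.4, 207.6], dtype=float32), 9.2, (123, 18))
(0.83, array([407.2, 258.1], dtype=float32), array([529.7, 275.1], dtype=float32), 7.9, (124, 20))
(0.71, array([400.8, 327.4], dtype=float32), array([523.3, 335.2], dtype=float32), 3.6, (123, 18))
tcp [413.4 188.6 172.1] yaw 9.7 w 34.2 F [-0.8  1.4 -0.5] g 0.0 t 36.2 tilt [-0.  0. -1.]
units [-0.02 -0.01  6.7 ] turn 0.02
```

Call:
send_rows:
  plan:
    - [[0,0,1],0,34]
    - [[0,0,1],0,34]
    - [[0,0,1],0,34]
    - [[0,0,1],0,34]
    - [[0,0,1],0,34]
    - [[0,0,1],0,34]
    - [[0,0,0.7],0,34]
    - [[0,0,0],0,28]
    - [[0,0,0],0,20]
    - [[0,0,0],0,17]

```text
time: 37.42
tcp_pos: [413.9, 188.9, 5.2]
tool_rot: [[0.986, 0.166, 0.001], [0.166, -0.986, 0.0], [0.002, -0.0, -1.0]]
wrist_force: [-0.5, -0.7, 2.3]
width: 17.6
grasp_force: 13.8
```

Call:
send_rows:
  plan:
    - [[0,0,0],0,17]
    - [[0,0,0],0,17]
    - [[0,0,-0.3],0,17]
    - [[0,0,-0.7],0,17]
    - [[0,0,-1],0,17]
    - [[0,0,-1],0,17]
    - [[0,0,-1],0,17]
    - [[0,0,-0.8],0,17]
    - [[0,0,0],0,17.5]
    - [[0,0,0],0,17.8]

```text
time: 38.67
tcp_pos: [413.1, 188.6, 124.1]
tool_rot: [[0.986, 0.165, -0.0], [0.165, -0.986, -0.0], [-0.0, 0.0, -1.0]]
wrist_force: [-0.3, 0.3, -0.5]
width: 17.9
grasp_force: 5.5
```

Call:
send_rows:
  plan:
    - [[0,0,0],0,18]
    - [[0,0,0],0,18]
    - [[0,0,0],0,18.05]
    - [[0,0,0],0,18.1]
    - [[0,0,0],0,18.1]

```text
time: 39.3
tcp_pos: [413.4, 188.7, 124.2]
tool_rot: [[0.986, 0.165, -0.0], [0.165, -0.986, -0.0], [-0.0, 0.0, -1.0]]
wrist_force: [0.1, 0.2, -0.4]
width: 18.1
grasp_force: 2.2
```

```bash
python3 - <<'E'
from h import *
go(418,138,100); held()
E
```

```text
tcp [413.4 188.7 124.2] yaw 9.5 w 18.1 F [ 0.1  0.2 -0.4] g 2.2 t 39.3 tilt [-0.  0. -1.]
units [-0.15  2.03  0.97] turn 0.0
side 0.65 449 axis [-0.99 -0.17  0.01] low [521. 212. 132.] high [427. 196. 134.]
scene 0.71 248 axis [-0.98 -0.18  0.02] low [525. 202. 133.] high [424. 183. 135.]
```

Same behaviour as the first tube, so I'll continue to the pivot point.

Call:
send_rows:
  plan:
    - [[0,0,0],0,18.13]
    - [[0,0,0],0,18.15]
    - [[0,0,0],0,18.15]
    - [[0,0,0],0,18.15]
    - [[0,0,0],0,18.15]

```text
time: 40.12
tcp_pos: [413.4, 188.7, 124.3]
tool_rot: [[0.986, 0.165, -0.0], [0.165, -0.986, -0.0], [-0.0, 0.0, -1.0]]
wrist_force: [-0.7, 0.3, 0.2]
width: 18.3
grasp_force: 1.7
```

```bash
python3 - <<'E'
from h import *
go(418,138,100); held()
E
```

```text
tcp [413.4 188.7 124.3] yaw 9.5 w 18.3 F [-0.7  0.3  0.2] g 1.7 t 40.1 tilt [-0.  0. -1.]
units [-0.15  2.03  0.97] turn 0.0
side 0.66 476 axis [-0.99 -0.17  0.01] low [522. 212. 132.] high [428. 196. 133.]
scene 0.85 245 axis [-0.99 -0.17  0.01] low [525. 202. 133.] high [423. 184. 135.]
```

Call:
send_rows:
  plan:
    - [[0,0,0],0,18.17]
    - [[0,0,0],0,18.17]
    - [[0,0,0],0,18.17]

```text
time: 40.7
tcp_pos: [413.4, 188.7, 124.3]
tool_rot: [[0.986, 0.165, 0.0], [0.165, -0.986, 0.0], [0.0, -0.0, -1.0]]
wrist_force: [0.0, -0.1, -1.0]
width: 18.3
grasp_force: 1.2
```

```bash
python3 - <<'E'
from h import *
go(418,138,100); held()
E
```

```text
tcp [413.4 188.7 124.3] yaw 9.5 w 18.3 F [ 0.  -0.1 -1. ] g 1.2 t 40.7 tilt [ 0. -0. -1.]
units [-0.15  2.03  0.97] turn 0.0
side 0.81 285 axis [-0.43 -0.08  0.9 ] low [461. 204.  35.] high [422. 197. 117.]
scene 0.71 216 axis [-0.02  0.02  1.  ] low [423. 183.  20.] high [420. 185. 135.]
```

Call:
send_rows:
  plan:
    - [[0,0,0],0,18.19]
    - [[0,0,0],0,18.19]
    - [[0,0,0],0,18.19]

```text
time: 41.28
tcp_pos: [413.4, 188.7, 124.3]
tool_rot: [[0.986, 0.165, 0.0], [0.165, -0.986, 0.0], [0.0, -0.0, -1.0]]
wrist_force: [-0.8, -0.2, -1.0]
width: 18.5
grasp_force: 1.0
```

```bash
python3 - <<'E'
from h import *
go(418,138,100); held()
E
```

```text
tcp [413.4 188.7 124.3] yaw 9.5 w 18.5 F [-0.8 -0.2 -1. ] g 1.0 t 41.3 tilt [ 0. -0. -1.]
units [-0.15  2.03  0.97] turn 0.0
side 0.8 367 axis [-0.    0.02  1.  ] low [413. 194.   2.] high [412. 196. 116.]
scene 0.48 198 axis [0.03 0.03 1.  ] low [417. 181.  23.] high [420. 184. 134.]
```

Call:
send_rows:
  plan:
    - [[0,0,0],0,17.5]
    - [[0,0,0],0,16.5]
    - [[0,0,0],0,16.5]
    - [[0,0,-0.5],0,16.5]
    - [[0,0,-1],0,16.5]
    - [[0,0,-1],0,16.5]
    - [[0,0,-1],0,16.5]
    - [[0,0,-1],0,16.5]
    - [[0,0,-1],0,16.5]
    - [[0,0,-0.94],0,16.5]

```text
time: 42.72
tcp_pos: [413.2, 188.6, 287.1]
tool_rot: [[0.986, 0.165, 0.001], [0.165, -0.986, 0.0], [0.001, -0.0, -1.0]]
wrist_force: [0.4, -0.4, -0.2]
width: 16.7
grasp_force: 17.0
```

Call:
send_rows:
  plan:
    - [[0,0,0],-0.8,16.5]
    - [[0,0,0],-1,16.5]
    - [[0,0,0],-1,16.5]
    - [[0,0,0],-1,16.5]
    - [[0,0,0],-1,16.5]
    - [[0,0,0],-1,16.5]
    - [[0,0,0],-1,16.5]
    - [[0,0,0],-0.35,16.5]
    - [[-0.6,0.4,0],0,16.5]
    - [[-1,0.65,0],0,16.5]

```text
time: 43.98
tcp_pos: [432.9, 145.0, 286.2]
tool_rot: [[0.155, 0.988, 0.001], [0.988, -0.155, 0.0], [0.0, 0.001, -1.0]]
wrist_force: [0.3, 0.1, -1.8]
width: 16.7
grasp_force: 17.0
```

Call:
send_rows:
  plan:
    - [[-1,0.65,0],0,16.5]
    - [[-1,0.65,0],0,16.5]
    - [[-1,0.65,0],0,16.5]
    - [[-1,0.65,0],0,16.5]
    - [[-1,0.65,0],0,16.5]
    - [[-1,0.65,0],0,16.5]
    - [[-1,0.65,0],0,16.5]
    - [[-1,0.65,0],0,16.5]
    - [[-1,0.65,0],0,16.5]
    - [[-1,0.65,0],0,16.5]

```text
time: 45.22
tcp_pos: [554.6, -128.1, 286.2]
tool_rot: [[0.156, 0.988, 0.0], [0.988, -0.156, -0.0], [-0.0, 0.0, -1.0]]
wrist_force: [-0.0, 0.9, 0.5]
width: 16.9
grasp_force: 17.0
```

Call:
send_rows:
  plan:
    - [[-0.6,0.38,0],0,16.5]
    - [[-0.4,0.25,0],0,16.5]
    - [[0,0,0],0,16.5]

```text
time: 45.6
tcp_pos: [566.1, -154.5, 285.4]
tool_rot: [[0.157, 0.988, -0.0], [0.988, -0.157, 0.0], [0.0, -0.0, -1.0]]
wrist_force: [-0.8, 0.5, -0.4]
width: 17.2
grasp_force: 17.0
```

```bash
cat >> h.py <<'E'
def foot():
    """held tube in (a,b) frame: extents over z bands from both side cameras"""
    n=np.array([.988,-.156]);t=np.array([.156,.988]); T=sensors.observe()['tcp_pos']; ta,tb=T[:2]@n,T[:2]@t; Q=[]
    for cam in ['scene','side']:
        p,d,c=cap(cam); P=pts(d,c); a=P[:,:2]@n; b=P[:,:2]@t
        m=(abs(a-ta)<20)&(abs(b-tb)<30)&(P[:,2]>158)&(P[:,2]<T[2]); Q.append(np.c_[a[m],b[m],P[m,2]])
    print('tcp a,b',round(ta,1),round(tb,1)); Q=np.vstack(Q); print('zmin',np.percentile(Q[:,2],1))
    for z in np.arange(160,T[2],16):
        q=Q[(Q[:,2]>z)&(Q[:,2]<z+16)]
        if len(q)>10:
            e=np.percentile(q,[3,97],axis=0); print(int(z),len(q),'a mid',e[:,0].mean().round(1),'b mid',e[:,1].mean().round(1),'span',np.diff(e,axis=0).round(1))
E
python3 - <<'E'
from h import *
go(566.2,-154.2,190,81); foot()
E
```

```text
tcp [ 566.1 -154.5  285.4] yaw 81.0 w 17.2 F [-0.8  0.5 -0.4] g 17.0 t 45.6 tilt [ 0. -0. -1.]
units [0.01 0.   3.81] turn -0.0
tcp a,b 583.4 -64.3
zmin 178.69987154164693
176 73 a mid 582.7 b mid -63.1 span [[16.2 19.  13.9]]
192 88 a mid 582.9 b mid -63.1 span [[16.6 18.8 15.1]]
208 100 a mid 582.4 b mid -63.4 span [[17.4 18.8 15.5]]
224 99 a mid 582.7 b mid -63.5 span [[16.8 18.9 14.4]]
240 103 a mid 582.8 b mid -63.3 span [[16.1 19.9 15.3]]
256 105 a mid 583.0 b mid -63.4 span [[16.8 19.2 15. ]]
272 61 a mid 582.5 b mid -63.0 span [[18.4 19.3 12.8]]
```

Call:
send_rows:
  plan:
    - [[0,-0.02,0.5],0,16.5]
    - [[0,0,0.8],0,16.5]
    - [[0,0,0.6],0,16.5]
    - [[0,0,0.6],0,16.5]
    - [[0,0,0.6],0,16.5]
    - [[0,0,0.5],0,16.5]
    - [[0,0,0],0,16.5]

```text
time: 46.58
tcp_pos: [565.2, -154.2, 194.3]
tool_rot: [[0.156, 0.988, -0.002], [0.988, -0.156, 0.001], [0.0, -0.002, -1.0]]
wrist_force: [0.4, -0.3, -0.4]
width: 17.1
grasp_force: 17.0
```

Call:
send_rows:
  plan:
    - [[0,0,0],0,20]
    - [[0,0,0],0,30]
    - [[0,0,0],0,34]
    - [[0,0,-0.5],0,34]
    - [[0,0,-1],0,34]
    - [[0,0,-1],0,34]
    - [[0,0,-1],0,34]
    - [[0,0,0],0,34]

```text
time: 47.58
tcp_pos: [566.6, -154.6, 285.5]
tool_rot: [[0.156, 0.988, 0.004], [0.988, -0.156, -0.002], [-0.001, 0.004, -1.0]]
wrist_force: [-0.2, -1.3, -0.5]
width: 34.1
grasp_force: 0.0
```

```bash
python3 - <<'E'
from h import *
racktubes()
for t in tubes('side')+tubes('scene'): print(t)
go(413.4,258.9,171,8)
E
```

```text
scene sleeve 1 197 top z 206.0 b [-73. -58.] a [575. 591.]
scene sleeve 2 183 top z 206.0 b [-31. -15.] a [576. 591.]
side sleeve 1 121 top z 205.0 b [-67. -53.] a [574. 586.]
side sleeve 2 134 top z 204.0 b [-26. -10.] a [574. 587.]
(0.81, array([408. , 263.3]), array([525.2, 278.5]), np.float32(7.4))
(0.75, array([401.9, 331.2]), array([520.3, 338.8]), np.float32(3.7))
(0.58, array([610.6, 261.7]), array([720.1, 185.1]), np.float32(-35.0))
(0.57, array([409.6, 251.6]), array([527.3, 268.2]), np.float32(8.0))
(0.48, array([402.9, 319.5]), array([520.2, 328.4]), np.float32(4.4))
tcp [ 565.3 -154.2  282.2] yaw 81.0 w 34.4 F [ 0.1 -0.   0.3] g 0.0 t 47.9 tilt [ 0.    -0.001 -1.   ]
units [15.37 -8.58  4.46] turn 7.3
```

Call:
send_rows:
  plan:
    - [[0.6,-0.34,0],0,34]
    - [[1,-0.56,0],0,34]
    - [[1,-0.56,0],0,34]
    - [[1,-0.56,0],0,34]
    - [[1,-0.56,0],0,34]
    - [[1,-0.56,0],0,34]
    - [[1,-0.56,0],0,34]
    - [[1,-0.56,0],0,34]
    - [[1,-0.56,0],0,34]
    - [[1,-0.56,0],0,34]

```text
time: 49.12
tcp_pos: [469.1, 105.1, 282.6]
tool_rot: [[0.156, 0.988, -0.001], [0.988, -0.156, 0.0], [0.0, -0.001, -1.0]]
wrist_force: [0.3, -0.0, -0.0]
width: 33.9
grasp_force: 0.0
```

Call:
send_rows:
  plan:
    - [[1,-0.56,0],0,34]
    - [[1,-0.56,0],0,34]
    - [[1,-0.56,0],0,34]
    - [[1,-0.56,0],0,34]
    - [[1,-0.56,0],0,34]
    - [[0.77,-0.4,0.5],0,34]
    - [[0,0,0.6],1,34]
    - [[0,0,0.6],1,34]
    - [[0,0,0.6],1,34]
    - [[0,0,0.6],1,34]

```text
time: 50.38
tcp_pos: [412.8, 259.0, 209.7]
tool_rot: [[0.758, 0.652, -0.001], [0.652, -0.758, -0.0], [-0.0, -0.0, -1.0]]
wrist_force: [0.5, -0.9, 0.0]
width: 33.9
grasp_force: 0.0
```

Call:
send_rows:
  plan:
    - [[0,0,0.6],1,34]
    - [[0,0,0.6],1,34]
    - [[0,0,0.3],1,34]
    - [[0,0,0],0.3,34]
    - [[0,0,0],0,34]

```text
time: 51.0
tcp_pos: [413.1, 258.9, 172.6]
tool_rot: [[0.99, 0.14, -0.001], [0.14, -0.99, -0.0], [-0.001, 0.0, -1.0]]
wrist_force: [-0.4, 0.2, -0.1]
width: 34.1
grasp_force: 0.0
```

```bash
python3 - <<'E'
from h import *
for t in wt(): print(t)
go(413.4,258.9,4.5,8)
E
```

```text
(0.82, array([376.5, 321.8], dtype=float32), array([498.7, 328.2], dtype=float32), 3.0, (122, 18))
(0.59, array([408.2, 258.1], dtype=float32), array([528.5, 274.4], dtype=float32), 7.7, (121, 18))
(0.38, array([465.2, 371.6], dtype=float32), array([501. ,  40.1], dtype=float32), -83.8, (184, 329))
tcp [413.4 258.9 172.8] yaw 8.1 w 33.8 F [ 0.5  0.6 -0.2] g 0.0 t 51.1 tilt [-0. -0. -1.]
units [-0.    0.    6.73] turn 0.01
```

The fourth tube has been knocked about 24 mm towards the robot, so I'll re-aim for it later. Now for tube three.

Call:
send_rows:
  plan:
    - [[0.02,0,1],0,34]
    - [[0,0,1],0,34]
    - [[0,0,1],0,34]
    - [[0,0,1],0,34]
    - [[0,0,1],0,34]
    - [[0,0,1],0,34]
    - [[0,0,0.7],0,34]
    - [[0,0,0],0,28]
    - [[0,0,0],0,20]
    - [[0,0,0],0,17]

```text
time: 52.35
tcp_pos: [414.7, 259.0, 6.1]
tool_rot: [[0.99, 0.14, 0.001], [0.14, -0.99, 0.001], [0.001, -0.0, -1.0]]
wrist_force: [0.4, -0.5, -0.5]
width: 17.0
grasp_force: 13.6
```

Call:
send_rows:
  plan:
    - [[0,0,0],0,17]
    - [[0,0,0],0,17]
    - [[0,0,-0.3],0,17]
    - [[0,0,-0.7],0,17]
    - [[0,0,-1],0,17]
    - [[0,0,-1],0,17]
    - [[0,0,-1],0,17]
    - [[0,0,-0.8],0,17]
    - [[0,0,0],0,17.5]
    - [[0,0,0],0,17.8]

```text
time: 53.6
tcp_pos: [414.0, 258.7, 125.0]
tool_rot: [[0.99, 0.139, -0.0], [0.139, -0.99, -0.0], [-0.0, 0.0, -1.0]]
wrist_force: [0.7, -0.4, -1.4]
width: 17.8
grasp_force: 5.5
```

Call:
send_rows:
  plan:
    - [[0,0,0],0,18]
    - [[0,0,0],0,18.1]
    - [[0,0,0],0,18.13]
    - [[0,0,0],0,18.15]
    - [[0,0,0],0,18.17]
    - [[0,0,0],0,18.17]
    - [[0,0,0],0,18.17]
    - [[0,0,0],0,18.17]

```text
time: 54.6
tcp_pos: [414.3, 258.8, 125.3]
tool_rot: [[0.99, 0.139, -0.0], [0.139, -0.99, 0.0], [-0.0, -0.0, -1.0]]
wrist_force: [-0.4, -0.1, -0.3]
width: 18.6
grasp_force: 1.6
```

```bash
python3 - <<'E'
from h import *
go(418,138,100); held()
E
```

```text
tcp [414.3 258.8 125.3] yaw 8.0 w 18.6 F [-0.4 -0.1 -0.3] g 1.6 t 54.6 tilt [-0. -0. -1.]
units [-0.53  4.81  1.01] turn 0.0
side 0.62 457 axis [-0.99 -0.13  0.  ] low [522. 279. 133.] high [430. 267. 134.]
scene 0.58 270 axis [-0.99 -0.15  0.03] low [526. 269. 133.] high [424. 253. 135.]
```

Call:
send_rows:
  plan:
    - [[0,0,0],0,18.18]
    - [[0,0,0],0,18.19]
    - [[0,0,0],0,18.19]

```text
time: 55.18
tcp_pos: [414.3, 258.8, 125.3]
tool_rot: [[0.99, 0.139, -0.0], [0.139, -0.99, -0.0], [-0.0, 0.0, -1.0]]
wrist_force: [0.4, 0.3, 0.0]
width: 18.3
grasp_force: 1.3
```

```bash
python3 - <<'E'
from h import *
go(418,138,100); held()
E
```

```text
tcp [414.3 258.8 125.3] yaw 8.0 w 18.3 F [0.4 0.3 0. ] g 1.3 t 55.2 tilt [-0.  0. -1.]
units [-0.53  4.81  1.01] turn 0.0
side 0.58 465 axis [-0.92 -0.14  0.36] low [517. 279.  95.] high [431. 266. 129.]
scene 0.56 230 axis [-0.7  -0.08  0.71] low [493. 262.  59.] high [425. 255. 128.]
```

Call:
send_rows:
  plan:
    - [[0,0,0],0,18.19]
    - [[0,0,0],0,18.19]
    - [[0,0,0],0,18.19]

```text
time: 55.75
tcp_pos: [414.3, 258.8, 125.3]
tool_rot: [[0.99, 0.139, 0.0], [0.139, -0.99, 0.0], [0.0, -0.0, -1.0]]
wrist_force: [0.2, 0.3, 0.8]
width: 18.1
grasp_force: 0.8
```

```bash
python3 - <<'E'
from h import *
go(418,138,100); held()
E
```

```text
tcp [414.3 258.8 125.3] yaw 8.0 w 18.1 F [0.2 0.3 0.8] g 0.8 t 55.8 tilt [ 0. -0. -1.]
units [-0.53  4.81  1.01] turn 0.0
side 0.81 431 axis [0.13 0.03 0.99] low [396. 262.  20.] high [410. 265. 126.]
```

Call:
send_rows:
  plan:
    - [[0,0,0],0,18.18]
    - [[0,0,0],0,18.15]
    - [[0,0,0],0,17.5]
    - [[0,0,0],0,16.5]
    - [[0,0,0],0,16.5]
    - [[0,0,-0.5],0,16.5]
    - [[0,0,-1],0,16.5]
    - [[0,0,-1],0,16.5]
    - [[0,0,-1],0,16.5]
    - [[0,0,-1],0,16.5]

```text
time: 57.2
tcp_pos: [414.3, 258.8, 239.5]
tool_rot: [[0.99, 0.139, 0.001], [0.139, -0.99, 0.0], [0.001, -0.0, -1.0]]
wrist_force: [0.5, -0.2, -0.8]
width: 16.8
grasp_force: 16.0
```

Call:
send_rows:
  plan:
    - [[0,0,-1],0,16.5]
    - [[0,0,-0.9],0,16.5]
    - [[0,0,0],-0.8,16.5]
    - [[0,0,0],-1,16.5]
    - [[0,0,0],-1,16.5]
    - [[0,0,0],-1,16.5]
    - [[0,0,0],-1,16.5]
    - [[0,0,0],-1,16.5]
    - [[0,0,0],-1,16.5]
    - [[0,0,0],-0.5,16.5]

```text
time: 58.45
tcp_pos: [414.2, 258.8, 286.2]
tool_rot: [[0.152, 0.988, 0.001], [0.988, -0.152, 0.0], [0.0, 0.001, -1.0]]
wrist_force: [-1.2, -0.3, -0.0]
width: 17.0
grasp_force: 16.0
```

Call:
send_rows:
  plan:
    - [[-0.6,0.3,0],0,16.5]
    - [[-1,0.5,0],0,16.5]
    - [[-1,0.5,0],0,16.5]
    - [[-1,0.5,0],0,16.5]
    - [[-1,0.5,0],0,16.5]
    - [[-1,0.5,0],0,16.5]
    - [[-1,0.5,0],0,16.5]
    - [[-1,0.5,0],0,16.5]
    - [[-1,0.5,0],0,16.5]
    - [[-1,0.5,0],0,16.5]

```text
time: 59.7
tcp_pos: [495.3, 1.2, 285.8]
tool_rot: [[0.159, 0.987, 0.0], [0.987, -0.159, -0.0], [-0.0, 0.0, -1.0]]
wrist_force: [-0.4, -0.1, -1.1]
width: 16.9
grasp_force: 16.0
```

Call:
send_rows:
  plan:
    - [[-1,0.5,0],0,16.5]
    - [[-1,0.5,0],0,16.5]
    - [[-1,0.5,0],0,16.5]
    - [[-1,0.5,0],0,16.5]
    - [[-1,0.5,0],0,16.5]
    - [[-1,0.5,0],0,16.5]
    - [[-1,0.5,0],0,16.5]
    - [[-0.6,0.28,0],0,16.5]
    - [[0,0,0],0,16.5]

```text
time: 60.82
tcp_pos: [558.7, -200.5, 285.3]
tool_rot: [[0.159, 0.987, -0.0], [0.987, -0.159, 0.0], [-0.0, -0.0, -1.0]]
wrist_force: [0.6, 0.4, -0.4]
width: 16.9
grasp_force: 16.0
```

```bash
python3 - <<'E'
from h import *
go(559.0,-199.7,190,81); foot()
E
```

```text
tcp [ 558.7 -200.5  285.3] yaw 80.9 w 16.9 F [ 0.6  0.4 -0.4] g 16.0 t 60.8 tilt [-0. -0. -1.]
units [0.03 0.01 3.81] turn -0.01
tcp a,b 583.3 -110.9
zmin 179.4733202907234
176 77 a mid 582.0 b mid -126.9 span [[16.  19.9 14.1]]
192 87 a mid 582.5 b mid -124.3 span [[16.6 20.2 14.9]]
208 105 a mid 583.1 b mid -122.6 span [[16.6 20.3 14.9]]
224 98 a mid 582.6 b mid -120.0 span [[16.3 19.6 15.1]]
240 112 a mid 583.1 b mid -117.5 span [[16.9 20.9 14.5]]
256 107 a mid 582.9 b mid -115.2 span [[16.1 19.5 15. ]]
272 59 a mid 582.5 b mid -112.5 span [[19.3 21.6 11.8]]
```

Call:
send_rows:
  plan:
    - [[0.6,-0.02,0],0,16.5]
    - [[0,0,0.5],0,16.5]
    - [[0,0,0.8],0,16.5]
    - [[-0.02,0,0.6],0,16.5]
    - [[-0.05,0,0.6],0,16.5]
    - [[-0.08,0,0.4],0,16.5]
    - [[-0.08,0,0.3],0,16.5]
    - [[-0.05,0,0.3],0,16.5]
    - [[0,0,0],0,16.5]

```text
time: 62.05
tcp_pos: [559.5, -191.5, 197.4]
tool_rot: [[0.156, 0.988, -0.001], [0.988, -0.156, 0.0], [0.0, -0.001, -1.0]]
wrist_force: [0.8, 0.4, -0.9]
width: 17.0
grasp_force: 16.0
```

```bash
python3 - <<'E'
from h import *
go(559.0,-199.7,190,81); foot()
E
```

```text
tcp [ 559.5 -191.5  197.4] yaw 81.0 w 17.0 F [ 0.8  0.4 -0.9] g 16.0 t 62.0 tilt [ 0.    -0.001 -1.   ]
units [-0.33  0.03  0.29] turn -0.0
tcp a,b 582.7 -101.9
zmin 158.2756673332099
160 92 a mid 582.1 b mid -102.9 span [[15.9 26.2 14.6]]
176 91 a mid 582.2 b mid -93.5 span [[17.2 41.7 14.1]]
192 16 a mid 583.0 b mid -87.4 span [[18.1 30.   4.9]]
```

Call:
send_rows:
  plan:
    - [[-0.1,0,0.15],0,16.5]
    - [[0,0,0],0,16.5]
    - [[0,0,0],0,20]
    - [[0,0,0],0,30]
    - [[0,0,0],0,34]
    - [[0,0,-0.5],0,34]
    - [[0,0,-1],0,34]
    - [[0,0,-1],0,34]
    - [[0,0,-1],0,34]
    - [[0,0,0],0,34]

```text
time: 63.4
tcp_pos: [560.3, -194.3, 284.3]
tool_rot: [[0.156, 0.988, 0.004], [0.988, -0.156, -0.002], [-0.001, 0.004, -1.0]]
wrist_force: [0.9, 0.5, -0.4]
width: 33.9
grasp_force: 0.0
```

```bash
python3 - <<'E'
from h import *
racktubes()
for t in tubes('side')+tubes('scene'): print(t)
go(382.6,322.2,171,3.3)
E
```

```text
scene sleeve 0 207 top z 206.0 b [-116.  -99.] a [576. 591.]
scene sleeve 1 197 top z 206.0 b [-73. -58.] a [576. 591.]
scene sleeve 2 183 top z 206.0 b [-31. -16.] a [577. 591.]
side sleeve 0 110 top z 205.0 b [-109.  -95.] a [574. 586.]
side sleeve 1 123 top z 204.0 b [-69. -52.] a [573. 586.]
side sleeve 2 135 top z 205.0 b [-23.  -9.] a [573. 587.]
(0.8, array([368.4, 324. ]), array([486.7, 328.9]), np.float32(2.4))
(0.45, array([432.6, -52.5]), array([575.6, -75.7]), np.float32(-9.2))
(0.52, array([373.4, 312.5]), array([488.1, 318.9]), np.float32(3.2))
tcp [ 559.1 -193.8  280.9] yaw 81.0 w 33.8 F [-0.2  0.2 -0. ] g 0.0 t 63.7 tilt [ 0.    -0.001 -1.   ]
units [ 19.28 -10.19   4.41] turn 7.77
```

Call:
send_rows:
  plan:
    - [[0.6,-0.33,0],0,34]
    - [[1,-0.55,0],0,34]
    - [[1,-0.55,0],0,34]
    - [[1,-0.55,0],0,34]
    - [[1,-0.55,0],0,34]
    - [[1,-0.55,0],0,34]
    - [[1,-0.55,0],0,34]
    - [[1,-0.55,0],0,34]
    - [[1,-0.55,0],0,34]
    - [[1,-0.55,0],0,34]

```text
time: 64.95
tcp_pos: [465.3, 65.2, 281.4]
tool_rot: [[0.156, 0.988, -0.0], [0.988, -0.156, 0.0], [0.0, -0.0, -1.0]]
wrist_force: [0.5, 0.2, 0.1]
width: 34.1
grasp_force: 0.0
```

Call:
send_rows:
  plan:
    - [[1,-0.55,0],0,34]
    - [[1,-0.55,0],0,34]
    - [[1,-0.55,0],0,34]
    - [[1,-0.55,0],0,34]
    - [[1,-0.55,0],0,34]
    - [[1,-0.55,0],0,34]
    - [[1,-0.55,0],0,34]
    - [[1,-0.55,0],0,34]
    - [[1,-0.55,0],0,34]
    - [[0.5,-0.2,0.3],0,34]

```text
time: 66.2
tcp_pos: [375.3, 319.7, 274.0]
tool_rot: [[0.155, 0.988, 0.0], [0.988, -0.155, 0.0], [0.001, 0.0, -1.0]]
wrist_force: [-0.4, 0.4, 0.4]
width: 34.0
grasp_force: 0.0
```

Call:
send_rows:
  plan:
    - [[0,0,0.6],1,34]
    - [[0,0,0.6],1,34]
    - [[0,0,0.6],1,34]
    - [[0,0,0.6],1,34]
    - [[0,0,0.6],1,34]
    - [[0,0,0.6],1,34]
    - [[0,0,0.3],1,34]
    - [[0,0,0],0.8,34]
    - [[0,0,0],0,34]

```text
time: 67.32
tcp_pos: [376.0, 318.1, 176.1]
tool_rot: [[0.999, 0.053, -0.001], [0.053, -0.999, -0.0], [-0.001, 0.0, -1.0]]
wrist_force: [0.1, 0.4, 0.5]
width: 33.6
grasp_force: 0.0
```

```bash
python3 - <<'E'
from h import *
for t in wt(): print(t)
go(376,318.5,4.5,3)
E
```

```text
(0.94, array([367. , 319.5], dtype=float32), array([488.9, 325. ], dtype=float32), 2.6, (122, 18))
tcp [376.2 318.3 176.4] yaw 3.2 w 34.0 F [-0.4 -0.2  1.5] g 0.0 t 67.4 tilt [-0.  0. -1.]
units [-0.01 -0.01  6.87] turn 0.02
```

Call:
send_rows:
  plan:
    - [[-0.11,-0.06,1],0.06,34]
    - [[0,0,1],0,34]
    - [[0,0,1],0,34]
    - [[0,0,1],0,34]
    - [[0,0,1],0,34]
    - [[0,0,1],0,34]
    - [[0,0,0.85],0,34]
    - [[0,0,0],0,28]
    - [[0,0,0],0,20]
    - [[0,0,0],0,17]

```text
time: 68.68
tcp_pos: [374.0, 320.1, 6.1]
tool_rot: [[0.999, 0.043, 0.001], [0.043, -0.999, 0.001], [0.001, -0.001, -1.0]]
wrist_force: [-0.2, 0.2, 0.4]
width: 17.6
grasp_force: 13.4
```

Call:
send_rows:
  plan:
    - [[0,0,0],0,17]
    - [[0,0,0],0,17]
    - [[0,0,-0.3],0,17]
    - [[0,0,-0.7],0,17]
    - [[0,0,-1],0,17]
    - [[0,0,-1],0,17]
    - [[0,0,-1],0,17]
    - [[0,0,-0.8],0,17]
    - [[0,0,0],0,17.5]
    - [[0,0,0],0,17.8]

```text
time: 69.92
tcp_pos: [373.3, 319.6, 125.0]
tool_rot: [[0.999, 0.042, -0.0], [0.042, -0.999, -0.0], [-0.0, 0.0, -1.0]]
wrist_force: [0.1, -0.7, -0.5]
width: 17.6
grasp_force: 5.4
```

Call:
send_rows:
  plan:
    - [[0,0,0],0,18]
    - [[0,0,0],0,18.1]
    - [[0,0,0],0,18.13]
    - [[0,0,0],0,18.15]
    - [[0,0,0],0,18.17]
    - [[0,0,0],0,18.17]
    - [[0,0,0],0,18.18]
    - [[0,0,0],0,18.18]

```text
time: 70.92
tcp_pos: [373.6, 319.8, 125.3]
tool_rot: [[0.999, 0.042, 0.0], [0.042, -0.999, 0.0], [0.0, -0.0, -1.0]]
wrist_force: [0.4, 0.6, -1.1]
width: 18.4
grasp_force: 0.9
```

```bash
python3 - <<'E'
from h import *
go(418,138,100); held()
E
```

```text
tcp [373.6 319.8 125.3] yaw 2.4 w 18.4 F [ 0.4  0.6 -1.1] g 0.9 t 70.9 tilt [ 0. -0. -1.]
units [1.47 7.34 1.01] turn 0.0
side 0.59 440 axis [-0.03  0.02  1.  ] low [376. 325.   1.] high [372. 327. 114.]
scene 0.77 128 axis [-0.03  0.01  1.  ] low [382. 312.  22.] high [379. 313. 120.]
```

Call:
send_rows:
  plan:
    - [[0,0,0],0,17.5]
    - [[0,0,0],0,16.5]
    - [[0,0,0],0,16.5]
    - [[0,0,-0.7],0,16.5]
    - [[0,0,-1],0,16.5]
    - [[0,0,-1],0,16.5]
    - [[0,0,-1],0,16.5]
    - [[0,0,-1],0,16.5]
    - [[0,0,-1],0,16.5]
    - [[0,0,-1],0,16.5]

```text
time: 72.38
tcp_pos: [373.5, 319.7, 293.6]
tool_rot: [[0.999, 0.042, -0.0], [0.042, -0.999, -0.0], [-0.0, 0.0, -1.0]]
wrist_force: [0.2, -0.1, -0.4]
width: 17.3
grasp_force: 15.1
```

Call:
send_rows:
  plan:
    - [[0,0,-1],0,16.5]
    - [[0,0,0],-0.86,16.5]
    - [[0,0,0],-1,16.5]
    - [[0,0,0],-1,16.5]
    - [[0,0,0],-1,16.5]
    - [[0,0,0],-1,16.5]
    - [[0,0,0],-1,16.5]
    - [[0,0,0],-1,16.5]
    - [[0,0,0],-1,16.5]
    - [[-0.6,0,0],0,16.5]

```text
time: 73.62
tcp_pos: [371.1, 304.9, 317.6]
tool_rot: [[0.156, 0.988, -0.0], [0.988, -0.156, -0.0], [-0.0, -0.0, -1.0]]
wrist_force: [0.2, 0.2, -1.3]
width: 17.0
grasp_force: 15.1
```

Call:
send_rows:
  plan:
    - [[-1,0.5,0],0,16.5]
    - [[-1,0.5,0],0,16.5]
    - [[-1,0.5,0],0,16.5]
    - [[-1,0.5,0],0,16.5]
    - [[-1,0.5,0],0,16.5]
    - [[-1,0.5,0],0,16.5]
    - [[-1,0.5,0],0,16.5]
    - [[-1,0.5,0],0,16.5]
    - [[-1,0.5,0],0,16.5]
    - [[-1,0.5,0],0,16.5]

```text
time: 74.88
tcp_pos: [455.1, 37.0, 317.8]
tool_rot: [[0.161, 0.987, -0.0], [0.987, -0.161, -0.0], [-0.0, -0.0, -1.0]]
wrist_force: [-0.4, 0.2, 0.2]
width: 17.0
grasp_force: 15.1
```

Call:
send_rows:
  plan:
    - [[-1,0.5,0],0,16.5]
    - [[-1,0.5,0],0,16.5]
    - [[-1,0.5,0],0,16.5]
    - [[-1,0.5,0],0,16.5]
    - [[-1,0.5,0],0,16.5]
    - [[-1,0.5,0],0,16.5]
    - [[-1,0.5,0],0,16.5]
    - [[-1,0.5,0],0,16.5]
    - [[-1,0.5,0],0,16.5]
    - [[-1,0.5,0],0,16.5]

```text
time: 76.12
tcp_pos: [539.3, -229.2, 317.8]
tool_rot: [[0.161, 0.987, -0.0], [0.987, -0.161, 0.0], [-0.0, -0.0, -1.0]]
wrist_force: [-0.2, 0.6, 0.4]
width: 16.4
grasp_force: 15.1
```

Call:
send_rows:
  plan:
    - [[-0.6,0.57,0],0,16.5]
    - [[0,0,0],0,16.5]
    - [[0,0,0],0,16.5]

```text
time: 76.5
tcp_pos: [551.0, -244.6, 317.7]
tool_rot: [[0.158, 0.987, -0.001], [0.987, -0.158, 0.0], [0.0, -0.001, -1.0]]
wrist_force: [-0.6, 1.5, -0.4]
width: 16.8
grasp_force: 15.1
```

```bash
python3 - <<'E'
from h import *
go(551.9,-245.1,190,81); foot()
E
```

```text
tcp [ 551.  -244.6  317.7] yaw 80.9 w 16.8 F [-0.6  1.5 -0.4] g 15.1 t 76.5 tilt [ 0.    -0.001 -1.   ]
units [-0.02  0.04  5.11] turn -0.01
tcp a,b 582.5 -155.7
zmin 209.00113775118564
208 96 a mid 582.4 b mid -151.2 span [[16.3 18.1 13.7]]
224 99 a mid 582.5 b mid -151.6 span [[16.6 19.1 14.8]]
240 106 a mid 582.3 b mid -152.5 span [[15.6 18.6 15.2]]
256 105 a mid 582.3 b mid -153.2 span [[16.3 18.2 14.5]]
272 116 a mid 582.6 b mid -153.8 span [[16.4 18.1 15. ]]
288 113 a mid 582.4 b mid -153.5 span [[16.  19.6 14.8]]
304 70 a mid 582.6 b mid -154.3 span [[16.1 17.6 11.7]]
```

Call:
send_rows:
  plan:
    - [[-0.16,0,0.5],0,16.5]
    - [[0,0,1],0,16.5]
    - [[0,0,0.8],0,16.5]
    - [[0,0,0.6],0,16.5]
    - [[0,0,0.6],0,16.5]
    - [[0,0,0.5],0,16.5]
    - [[0,0,0.4],0,16.5]
    - [[0,0,0.3],0,16.5]
    - [[0,0,0.15],0,16.5]
    - [[0,0,0],0,16.5]

```text
time: 77.85
tcp_pos: [551.2, -248.9, 196.5]
tool_rot: [[0.156, 0.988, -0.0], [0.988, -0.156, 0.0], [0.0, -0.0, -1.0]]
wrist_force: [1.2, -0.1, -0.6]
width: 16.9
grasp_force: 15.1
```

Call:
send_rows:
  plan:
    - [[0,0,0],0,20]
    - [[0,0,0],0,30]
    - [[0,0,0],0,34]
    - [[0,0,-0.5],0,34]
    - [[0,0,-1],0,34]
    - [[0,0,-1],0,34]
    - [[0,0,-1],0,34]
    - [[0,0,0],0,34]

```text
time: 78.85
tcp_pos: [552.0, -249.4, 286.8]
tool_rot: [[0.156, 0.988, 0.004], [0.988, -0.156, -0.002], [-0.002, 0.004, -1.0]]
wrist_force: [-0.1, 0.2, 0.5]
width: 34.1
grasp_force: 0.0
```

```bash
python3 - <<'E'
from h import *
np.set_printoptions(precision=1,suppress=True)
racktubes()
for t in tubes('side')+tubes('scene'): print(t)
n=np.array([.988,-.156]);t=np.array([.156,.988])
for cam in ['scene','side']:
    p,d,c=cap(cam,cam+'f.png'); print(cam,[(round(o['confidence'],2),ray(o['pixel'],c,72)) for o in spotter.tip_of(cam,'start_top')[:2]])
    P=pts(d,c); hsv=cv2.cvtColor(p,cv2.COLOR_BGR2HSV); g=((hsv[...,0]>45)&(hsv[...,0]<80)&(hsv[...,1]>120)); v,u=np.nonzero(g); q=np.array([ray(k,c,72) for k in zip(v,u)])
    q=q[(abs(q[:,0]-450)<40)&(abs(q[:,1]+105)<40)]; print('green',len(q),q.min(0),q.max(0))
    b=P[:,:2]@t;a=P[:,:2]@n
    for z in (120,150,165):
        m=(P[:,2]>z)&(P[:,2]<z+12)&(a>620)&(a<675)&(abs(b+111)<14); print('clip',z,np.percentile(a[m],[3,97]) if m.sum()>4 else '')
    print('reagent',[ (o['box'],pts(d,c,o['mask'])[:,2].max()) for o in spotter.outline_of(cam,'reagent')[:1]])
a=cv2.imread('pics/scenef.png')[170:345,130:330]; b=cv2.imread('pics/sidef.png')[90:265,270:470]
cv2.imwrite('pics/fc.png',np.hstack([cv2.resize(i,(400,350),interpolation=cv2.INTER_CUBIC) for i in (a,b)]))
go(449,-103,130,81)
E
```

```text
scene sleeve -1 211 top z 207.0 b [-163. -148.] a [575. 591.]
scene sleeve 0 206 top z 206.0 b [-116.  -99.] a [576. 591.]
scene sleeve 1 195 top z 207.0 b [-73. -58.] a [576. 591.]
scene sleeve 2 182 top z 206.0 b [-31. -15.] a [576. 591.]
side sleeve -1 113 top z 205.0 b [-156. -143.] a [572. 586.]
side sleeve 0 111 top z 205.0 b [-109.  -95.] a [573. 586.]
side sleeve 1 122 top z 204.0 b [-68. -53.] a [574. 585.]
side sleeve 2 133 top z 205.0 b [-24. -10.] a [574. 587.]
scene [(0.38, array([ 452.6, -112.4,   72. ])), (0.35, array([ 570.5, -198.1,   72. ]))]
green 3 [452.3 -99.3  72. ] [458.7 -97.8  72. ]
clip 120 [647.9 658.6]
clip 150 [635.3 664.2]
clip 165 [632.  666.2]
reagent [([405.2, 165.6, 19.9, 37.8], np.float64(108.84260156304822))]
side [(0.43, array([ 452.7, -112.1,   72. ]))]
green 59 [ 439.5 -115.3   72. ] [463.4 -83.7  72. ]
clip 120 [645.1 656.6]
clip 150 [653.6 662.7]
clip 165 [630.5 665.1]
reagent [([198.3, 267.9, 31.4, 52.4], np.float64(107.00704353375323))]
tcp [ 551.1 -248.9  283.8] yaw 81.0 w 33.8 F [ 0.  -0.3 -0.5] g 0.0 t 79.5 tilt [ 0. -0. -1.]
units [ 5.1 -4.9  6.2] turn 0.0
```

View pics/fc.png

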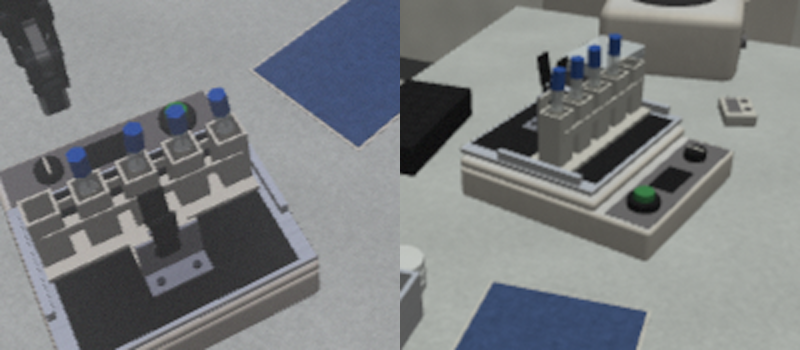

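The left half shows four blue caps standing in sleeves at (77,160), (133,138), (175,117) and (217,98). The clamp is in place at (158,220) and the pad is empty. Now to press start with the fingers shut.

Call:
send_rows:
  plan:
    - [[0.98,-0.95,0],0,10]
    - [[0.98,-0.95,0],0,0]
    - [[0.98,-0.95,0],0,0]
    - [[0.98,-0.95,0],0,0]
    - [[0.98,-0.94,0],0,0]
    - [[0,0,1],0,0]
    - [[0,0,1],0,0]
    - [[0,0,1],0,0]
    - [[0,0,1],0,0]
    - [[0,0,1],0,0]

```text
time: 80.7
tcp_pos: [453.4, -109.4, 158.4]
tool_rot: [[0.156, 0.988, 0.0], [0.988, -0.156, -0.0], [-0.0, 0.0, -1.0]]
wrist_force: [0.2, 0.4, 0.2]
width: -0.0
grasp_force: 0.0
```

```bash
python3 - <<'E'
from h import *
np.set_printoptions(precision=1,suppress=True)
p,d,c=cap('wrist'); print([(round(o['confidence'],2),ray(o['pixel'],c,72)) for o in spotter.tip_of('wrist','start_top')[:2]])
hsv=cv2.cvtColor(p,cv2.COLOR_BGR2HSV); g=((hsv[...,0]>45)&(hsv[...,0]<80)&(hsv[...,1]>120)); v,u=np.nonzero(g); q=np.array([ray(k,c,72) for k in zip(v,u)]); print(len(q),q.min(0),q.max(0))
go(453,-109.5,75,81)
E
```

```text
[(0.86, array([ 452.9, -107.5,   72. ]))]
1006 [ 308.2 -274.5   72. ] [688.6 -81.   72. ]
tcp [ 452.1 -109.   157.3] yaw 81.0 w -0.0 F [-0.4  0.5  0.5] g 0.0 t 80.8 tilt [ 0. -0. -1.]
units [-0.   0.1  3.3] turn 0.0
```

Call:
send_rows:
  plan:
    - [[0,0,1],0,0]
    - [[0,0,1],0,0]
    - [[0,0,1],0,0]
    - [[0,0,0.3],0,0]
    - [[0,0,0.16],0,0]
    - [[0,0,0.12],0,0]
    - [[0,0,0.06],0,0]
    - [[0,0,0.04],0,0]
    - [[0,0,0],0,0]
    - [[0,0,0],0,0]

```text
time: 82.05
tcp_pos: [453.7, -109.6, 67.2]
tool_rot: [[0.156, 0.988, 0.001], [0.988, -0.156, -0.0], [-0.0, 0.001, -1.0]]
wrist_force: [2.9, -1.0, 4.2]
width: 0.3
grasp_force: 2.0
```

Call:
send_rows:
  plan:
    - [[0,0,0.06],0,0]
    - [[0,0,0.06],0,0]
    - [[0,0,0.05],0,0]
    - [[0,0,0],0,0]
    - [[0,0,0],0,0]

```text
time: 82.68
tcp_pos: [454.0, -109.7, 64.9]
tool_rot: [[0.156, 0.988, 0.003], [0.988, -0.156, -0.001], [-0.001, 0.003, -1.0]]
wrist_force: [-8.1, 2.6, 66.4]
width: 0.0
grasp_force: 33.5
```

Call:
send_rows:
  plan:
    - [[0,0,-0.2],0,0]
    - [[0,0,-0.4],0,0]
    - [[0,0,-1],0,0]
    - [[0,0,-1],0,0]
    - [[0,0,-1],0,0]
    - [[0,0,-1],0,0]
    - [[0,0,-1],0,0]
    - [[0,0,0],0,0]
    - [[0,0,0],0,0]

```text
time: 83.8
tcp_pos: [452.6, -109.2, 202.3]
tool_rot: [[0.156, 0.988, -0.001], [0.988, -0.156, 0.0], [0.0, -0.001, -1.0]]
wrist_force: [-1.0, 0.0, -0.7]
width: 0.1
grasp_force: 0.0
```

```bash
python3 - <<'E'
from h import *
go(453,-109,180); racktubes()
print(hand_in())
E
```

```text
tcp [ 452.6 -109.2  202.3] yaw 81.0 w 0.1 F [-1.   0.  -0.7] g 0.0 t 83.8 tilt [ 0.    -0.001 -1.   ]
units [0.01 0.02 0.89] turn 0.0
scene sleeve -1 207 top z 207.0 b [-164. -149.] a [579. 594.]
scene sleeve 0 207 top z 206.0 b [-116.  -99.] a [576. 592.]
scene sleeve 1 192 top z 206.0 b [-73. -58.] a [576. 590.]
scene sleeve 2 181 top z 207.0 b [-31. -15.] a [576. 591.]
side sleeve -1 116 top z 205.0 b [-158. -145.] a [574. 589.]
side sleeve 0 111 top z 205.0 b [-109.  -95.] a [573. 587.]
side sleeve 1 124 top z 204.0 b [-69. -53.] a [573. 586.]
side sleeve 2 134 top z 205.0 b [-26. -10.] a [574. 587.]
the job is handed in; nothing more can be done
None
```

The job is handed in with no verdict returned: the clamp is on the lug and bracket, all four tubes stand cap-up in the rack, start was then pressed fully and released (peaking near 66 N at the wrist), and the reagent bottle was still standing in the last check before the press.

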